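# Wind a crank vise shut on a wooden block

## Task

Fit the loose crank onto the square shaft of the small bench vise, all the way down, feeling gently for the way the square goes on. Then wind it clockwise by its wooden grip, in full circles, until the sprung jaw holds the wooden block firmly, with about 40 N but never more than 60 N. Leave the crank on the shaft and the other things on the bench where they are.

Things in the scene. Friction and masses are not known exactly. Their poses are not given: they have to be found in the camera images.
- crank_hub (a point): Loose crank, flat on the bench, grip up. Point on the hub's axis, 34 mm above the crank's underside. Hub: dark steel square block 30 x 30 mm, 52 mm high, flats across x and y. x points along the arm to the grip, z up. Arm: flat bar 22 mm wide, 12 mm thick, flush with the underside, reaching 84 mm out along +x only. About 0.28 kg; centre of mass some 23 mm along x.
- crank_bore (a point): Centre of the mouth of the crank's square bore, in its underside, 34 mm below crank_hub. The bore is 16 x 16 mm and 29 mm deep, its sides parallel to the crank's x and y, its axis z. Fitted, it has up to 8 degrees of play each way on the shaft.
- crank_grip (a point): Middle of the crank's upright wooden grip: round, 23 mm thick, 46 mm high (13 to 59 mm above the underside), 73 mm along x from the hub's axis; the point is 38 mm above the underside. The grip spins freely on its pin, so fingers that hold it need not turn as the crank goes round, but a light hold slips off.
- shaft_top (a point): Centre of the top end of the vise's upright shaft, 116 mm above the bench. The shaft is 14 x 14 mm square and stands 26 mm out of a round collar; its top 4 mm narrow to 11 mm. Fully home, the crank's underside rests on the collar, 26 mm below. Axes are the vise's: HOW THE SQUARE IS TURNED IS NOT TOLD and differs each time; the bore goes on within 8 degrees of any of four ways.
- vise: Vise bolted to the bench. Origin on the bench below the shaft's axis; y along the bed, away from the jaws. Bed 100 mm wide, 16 thick, y -220 to +50 mm; gear case under the shaft 82 x 82, 85 high. Fixed jaw's face at y = -190; jaws 80 wide, up to 82 high. Friction of 0.35 N m holds the shaft either way (5 N at the grip). Clockwise from above feeds the jaw to the block, 32 mm a turn.
- jaw: Moving sprung jaw, a wood-faced plate 80 x 50 mm; its face lies 15 mm from this origin toward the fixed jaw (vise -y) and starts some 62 mm (+-8) short of the block. Once the block is pinched its springs yield 6 N per mm of feed: each radian of winding adds 31 N on the block and about 2 N at the grip; 40 N comes 1.3 rad after it is pinched, 60 N at 1.95 rad. It stays as wound.
- work_block: Tapered hardwood block, 28 mm thick, 50 mm wide, 63 mm high, loose, standing on the vise's rails (30 mm above the bench) 0 to 3 mm from the fixed jaw, flat faces toward the jaws. Origin at the centre of its underside; x along its 28 mm thickness.
- mallet: Wooden mallet lying on the bench, 184 x 85 x 60 mm. A bystander.
- spanner: Steel open-ended spanner lying on the bench, 197 mm long, 8 mm thick. A bystander.
- abrasive_roll: Dark roll of abrasive cloth, 69 mm across, 50 mm high. A bystander.

How it is judged:
By the outcome, as a careful person would: the job done as asked, in the order asked, and still so for the second after the job is handed in, with the robot touching nothing.
It also fails if it takes over 72 s, if anything falls off the work surface, if the arm or the gripper's body presses on something with over 40 N, if the wrist force passes 120 N, or if a joint passes its speed limit or range.

## Robot

A 6-joint arm with a two-finger parallel gripper is mounted at the origin on a cart in front of the work surface, level with it; the furniture and walls round the work are solid. World frame = base frame: x ahead of the robot, y to its left, z up, the work surface at z = 0. Lengths are in mm, angles in rad, forces in N, time in s.
With the tool pointing down it reaches from about 350 to 875 mm from the base axis. Payload 4.2 kg.
Tool frame: the origin (TCP) lies at the very end of the fingers, on their centre line; the grasp point (between the pads) lies 19 mm behind it; y points along the fingers, z is the direction in which the jaws open and shut, and the axes are right-handed (so a half turn about y gives the same grasp; the last joint's range is limited). The gripper opens to 85 mm and grips with 20 to 120 N. Pads are 22 mm wide; open, the fingers measure 114 mm over their backs; the gripper's body (76 mm by 85 mm) begins 54 mm behind the grasp point. The pads swing forward as they close: fully open they stand 13 mm farther back than shut.
Start: joints at [1.478, 0.385, 0.008, 0, -1.194, -0.259], TCP at [215.335, 586.711, 231.312] pointing down, gripper open.
Joint ranges: [-3.14, 3.14], [-1.21, 2.06], [-1.07, 1.41], [-3.16, 2.05], [-2.99, -0.16], [-3.1, 3.1]. Speed limits (rad/s): [2.79, 2.79, 3.14, 3.14, 3.14, 3.14].

## Interface

Orientations are given as a unit quaternion [x, y, z, w].
In Python, from bench import arm gives the robot as it stands.
- The arm moves only by the shell command python3 -m creep 'ROWS'. ROWS is JSON, a list of rows, each an object with "delta_pos": the shift along the tool's x, y, z in mm, a list of three; "rot": the turn, a rotation vector about the tool's x, y, z in rad, a list of three; "jaw": the finger opening in mm, from 0 to 85.4. A call has exactly 10 rows; each row shifts and turns the commanded pose from where the row before left it, along the tool's axes as they then stand; what a row does not reach is not made up. A row lasts 1/12 s, in which the tool goes at most 41.7 mm and 7.16 degrees, less where a joint would pass 70% of its speed; a pose out of reach is approached as far as the arm can. A call is refused whole if a number of a shift passes 41.7 or a number of a turn 0.125, either way. A call with a gripper value outside its range is refused whole. The fingers move at their own pace and stop on an object; the grip force is fixed at half the most. Time passes only in rows, so rows that do not move let the fingers close, or fill a call up. It gives the time, the measured TCP pose, the force and the opening at its end, in the units of the state.
- arm.read_state(): the state, without advancing time (a new reading comes with each control period).
- arm.get_image(name): name is "scene" or "top" or "wrist"; returns the picture (480x640x3 uint8, red, green, blue); there is no depth.
- arm.calibration(name): a dict with "intrinsics" (3x3 intrinsics, pixels), "R" (3x3) and "t" (3): a world point X has camera coordinates R X + t. Camera axes: x right, y down, z forward; pixel columns grow to the right and rows downward; lengths in mm; the calibration is good to about 2 mm. A picture is of the moment at which its call begins: read the wrist's pose just before it. calibration takes no time and is no camera call; for the wrist camera it gives the pose at the moment of the call.
- arm.job_done(): hands the job in, once; it reports no verdict.
Trained networks look in the newest picture that a camera, given by its name, has taken for a name from the list of things; names that differ only in an ending like _2 or _b are one class to them, and where a whole thing is asked for, a point or a joint stands for the part that bears it (a point fixed in the world has none). Each returns a list of dicts, best first, with "p" (0 to 1); they miss things now and then, are a little off and sometimes report something else, mostly with a low value. They report only what shows in the picture. A call takes as long as a camera call.
- arm.find_in(camera, target): "location" ([column, row] in pixels, amid what is visible of it).
- arm.masks_of(camera, target): "pixels" (480x640 bool, what is visible of it) and "location" ([column, row] in pixels, amid what is visible of it).
The state is a dict: "clock": time; "joints": joint angles; "joint_vel": joint speeds; "joint_efforts": joint torques, N m; "position": TCP position; "ee_rot": TCP orientation; "contact_force": force on the tool from outside, world axes, zero at the start; "wrist_torque": the same for the moment, N m; "gripper_width": finger opening in mm.
Only numpy, scipy, OpenCV 4.12 (cv2) and the standard library are available. Lean on these libraries where they do the work, as an engineer would, in place of code of your own. Each camera call takes 0.05 s, during which the arm holds its last target. There are 200 camera calls.

## Working session

There is one attempt and no reset: what is moved stays moved. The work goes in short steps, Python scripts to look and compute and a shell command to move; the robot and the scene stay as the last step left them, time stands still between calls to the robot, and variables do not carry over. Pictures are saved under pics/ and viewed, about 8 in all and at most 12, crops included, and the job is handed in when it is done.

```bash
ls; mkdir -p pics; cat > h.py <<'E'
from bench import arm
import numpy as np, cv2
from scipy.spatial.transform import Rotation as Ro
def pix2z(cam,uv,z,c=None):
    c=c or arm.calibration(cam);K=np.array(c["intrinsics"]);R=np.array(c["R"]);t=np.array(c["t"])
    d=R.T@np.linalg.inv(K)@np.array([uv[0],uv[1],1.]);o=-R.T@t
    return o+d*(z-o[2])/d[2]
def proj(cam,X,c=None):
    c=c or arm.calibration(cam);K=np.array(c["intrinsics"]);R=np.array(c["R"]);t=np.array(c["t"])
    p=K@(R@np.array(X,float)+t);return p[:2]/p[2]
def st():
    s=arm.read_state();print(round(s["clock"],2),np.round(s["position"],1),np.round(Ro.from_quat(s["ee_rot"]).as_matrix(),3).tolist(),"F",np.round(s["contact_force"],1),"T",np.round(s["wrist_torque"],2),"g",round(s["gripper_width"],1),"q",np.round(s["joints"],2))
def save(n,im):cv2.imwrite("pics/"+n,np.ascontiguousarray(im[...,::-1]))
E
python3 - <<'E'
from h import *
st()
a=arm.get_image("top");b=arm.get_image("scene")
save("top.png",a);save("scene.png",b)
hs={"crank_hub":34,"crank_grip":38,"shaft_top":116,"jaw":60,"work_block":60,"mallet":30,"spanner":4,"abrasive_roll":25,"vise":50,"crank_bore":0}
for n,z in hs.items():
  for cam in("top","scene"):
    r=arm.find_in(cam,n)
    for k in r[:2]: print(n,cam,round(k["p"],2),np.round(k["location"],1),np.round(pix2z(cam,k["location"],z),0))
for cam in("top","scene"):
    c=arm.calibration(cam);print(cam,-np.array(c["R"]).T@np.array(c["t"]),np.array(c["intrinsics"])[0])
E
```

```text
pics
0.0 [215.1 586.2 230.2] [[-0.939, -0.001, -0.345], [0.345, -0.002, -0.939], [-0.0, -1.0, 0.002]] F [ 0.5 -0.6 -0.8] T [ 0.04 -0.01  0.01] g 85.9 q [ 1.48  0.39  0.01 -0.   -1.19 -0.26]
crank_hub top 0.84 [277.8 280.9] [463. 190.  34.]
crank_hub scene 0.57 [257.8 274.4] [445. 162.  34.]
crank_grip top 0.67 [278.5 278. ] [470. 188.  38.]
crank_grip scene 0.65 [257.9 271.2] [448. 169.  38.]
shaft_top top 0.72 [430.6 232.9] [ 577. -174.  116.]
shaft_top scene 0.72 [410.3 328.9] [ 503. -244.  116.]
jaw top 0.66 [439.3 232.3] [ 584. -206.   60.]
jaw top 0.35 [278.9 282.7] [458. 185.  60.]
jaw scene 0.61 [435.1 333.8] [ 591. -211.   60.]
jaw scene 0.39 [408.4 330.5] [ 559. -183.   60.]
work_block top 0.75 [472.7 216.4] [ 623. -288.   60.]
work_block scene 0.57 [484.3 342.7] [ 642. -266.   60.]
mallet top 0.67 [227.8 303.1] [407. 315.  30.]
mallet top 0.36 [470.7 216.5] [ 627. -291.   30.]
mallet scene 0.72 [214.  252.9] [403. 318.  30.]
spanner top 0.61 [242.8 332.9] [331. 280.   4.]
spanner top 0.51 [280.7 281. ] [462. 186.   4.]
spanner scene 0.86 [192.6 275.5] [338. 279.   4.]
abrasive_roll scene 0.7 [366.5 255.9] [715. 148.  25.]
vise top 0.69 [427.5 232.1] [ 585. -179.   50.]
vise scene 0.81 [410.4 333.6] [ 566. -180.   50.]
vise scene 0.58 [432.2 334.4] [ 597. -199.   50.]
crank_bore top 0.97 [279.6 280.4] [464. 189.   0.]
crank_bore scene 0.78 [256.6 269.3] [479. 249.   0.]
top [ 457.99292558   63.4940216  1370.91191956] [536.91443534   0.         325.17669232]
scene [  91.04420276 -671.10563033  491.89032283] [478.82083049   0.         313.49522006]
```

```bash
python3 - <<'E'
import cv2,numpy as np
a=cv2.imread("pics/top.png");b=cv2.imread("pics/scene.png")
A=cv2.resize(a[230:350,190:330],None,fx=2.85,fy=2.85,interpolation=cv2.INTER_CUBIC)[:300,:400]
A=cv2.resize(a[240:330,225:345],(400,300),interpolation=cv2.INTER_CUBIC)
B=cv2.resize(a[185:275,390:510],(400,300),interpolation=cv2.INTER_CUBIC)
C=cv2.resize(b[220:310,200:320],(400,300),interpolation=cv2.INTER_CUBIC)
D=cv2.resize(b[270:390,360:520],(400,300),interpolation=cv2.INTER_CUBIC)
cv2.imwrite("pics/c1.png",np.vstack([np.hstack([A,B]),np.hstack([C,D])]))
E
```

```text
(no output)
```

View pics/c1.png

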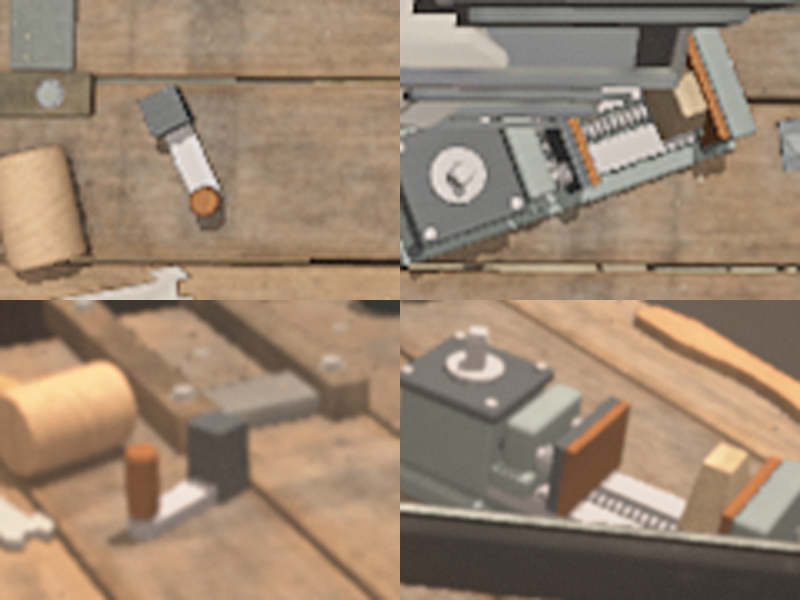

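View pics/scene.png

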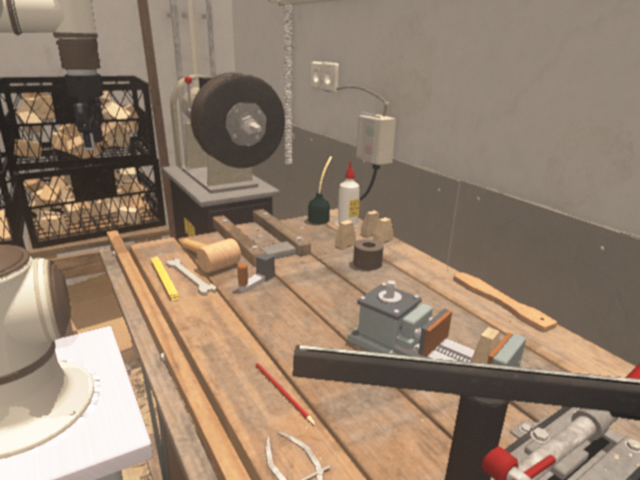

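View pics/top.png

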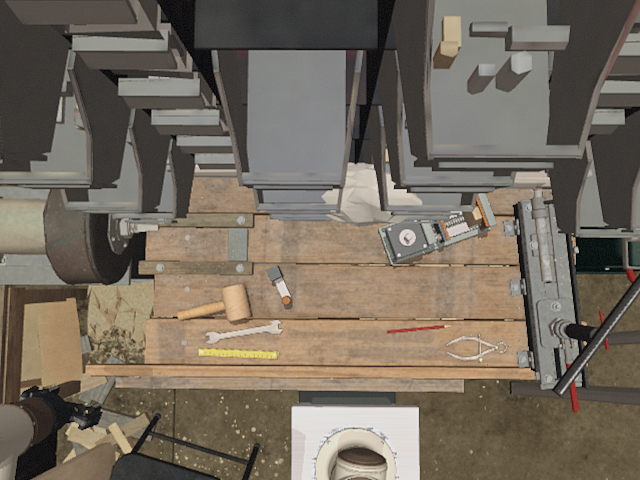

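```bash
python3 - <<'E'
from h import *
h=pix2z("top",(273.9,273.6),52);g=pix2z("top",(286.5,300.3),59)
s=pix2z("top",(408,238.4),116);c=pix2z("top",(390+58/3.333,185+175/3.333),92)
print("hub",h,"grip",g,np.linalg.norm((g-h)[:2]),"ang",np.degrees(np.arctan2(*(g-h)[1::-1])));print("shaft",s,c)
# scene checks: hub top center crop(218,425-300) ; grip top (141,447-300); shaft top (479,332)
print(pix2z("scene",(200+218*.3,220+118*.3),52),pix2z("scene",(200+141*.3,220+149*.3),59),pix2z("scene",(360+79*.4,270+28*.4),116))
# fixed jaw faces in top crop: jaw top edge etc
for n,uv,z in(("jaw face near",(200,184),80),("jaw face far",(168,120),80),("fixed near",(325,140),82),("fixed far",(289,50),82)):
    print(n,pix2z("top",(390+uv[0]/3.333,185+uv[1]/3.333),z))
st()
c=arm.calibration("wrist");R=np.array(c["R"]);o=-R.T@np.array(c["t"]);print("wrist cam",o,R,c["intrinsics"])
E
```

```text
hub [480.29599403 198.53784425  52.        ] grip [415.5282937  166.28910435  59.        ] 72.35216811767137 ang -153.53064721068125
shaft [ 563.48573138 -121.29430613  116.        ] [ 567.63917039 -123.41241286   92.        ]
[482.84924101 206.24779182  52.        ] [415.1047249  172.31471452  59.        ] [ 571.22098526 -115.70730381  116.        ]
jaw face near [ 562.72409394 -227.62263949   80.        ]
jaw face far [ 609.11274844 -204.98692123   80.        ]
fixed near [ 594.96468235 -317.67623475   82.        ]
fixed far [ 660.42212958 -292.68586285   82.        ]
1.1 [215.3 586.7 231.3] [[-0.939, -0.0, -0.345], [0.345, -0.0, -0.939], [-0.0, -1.0, 0.0]] F [-0.2 -0.1 -0.3] T [-0.04 -0.03  0.02] g 85.3 q [ 1.48  0.38  0.01  0.   -1.19 -0.26]
wrist cam [280.28772051 562.72747334 373.25644896] [[-3.43761638e-01 -9.39056903e-01 -2.64571478e-04]
 [-9.04082285e-01  3.30882238e-01  2.70466572e-01]
 [-2.53895960e-01  9.32152263e-02 -9.62729330e-01]] [[420.35287533   0.         317.32866392]
 [  0.         420.35287533 239.90339914]
 [  0.           0.           1.        ]]
```

```bash

R='{"delta_pos":[-19.1,4,13.6],"rot":[0,0,0],"jaw":85}'
python3 -m creep '[{"delta_pos":[-19.1,4,13.6],"rot":[0,0,0],"jaw":85},{"delta_pos":[-19.1,4,13.6],"rot":[0,0,0],"jaw":85},{"delta_pos":[-19.1,4,13.6],"rot":[0,0,0],"jaw":85},{"delta_pos":[-19.1,4,13.6],"rot":[0,0,0],"jaw":85},{"delta_pos":[-19.1,4,13.6],"rot":[0,0,0],"jaw":85},{"delta_pos":[-19.1,4,13.6],"rot":[0,0,0],"jaw":85},{"delta_pos":[-19.1,4,13.6],"rot":[0,0,0],"jaw":85},{"delta_pos":[-19.1,4,13.6],"rot":[0,0,0],"jaw":85},{"delta_pos":[-19.1,4,13.6],"rot":[0,0,0],"jaw":85},{"delta_pos":[-19.1,4,13.6],"rot":[0,0,0],"jaw":85}]'
python3 -m creep '[{"delta_pos":[-19.1,4,13.6],"rot":[0,0,0],"jaw":85},{"delta_pos":[-19.1,4,13.6],"rot":[0,0,0],"jaw":85},{"delta_pos":[-19.1,4,13.6],"rot":[0,0,0],"jaw":85},{"delta_pos":[-19.1,4,13.6],"rot":[0,0,0],"jaw":85},{"delta_pos":[-19.1,4,13.6],"rot":[0,0,0],"jaw":85},{"delta_pos":[-19.1,4,13.6],"rot":[0,0,0],"jaw":85},{"delta_pos":[-19.1,4,13.6],"rot":[0,0,0],"jaw":85},{"delta_pos":[-19.1,4,13.6],"rot":[0,0,0],"jaw":85},{"delta_pos":[-19.1,4,13.6],"rot":[0,0,0],"jaw":85},{"delta_pos":[-19.1,4,13.6],"rot":[0,0,0],"jaw":85}]'
python3 -m creep '[{"delta_pos":[0,0,0],"rot":[0,0.116,0],"jaw":85},{"delta_pos":[0,0,0],"rot":[0,0.116,0],"jaw":85},{"delta_pos":[0,0,0],"rot":[0,0.116,0],"jaw":85},{"delta_pos":[0,0,0],"rot":[0,0.116,0],"jaw":85},{"delta_pos":[0,0,0],"rot":[0,0.116,0],"jaw":85},{"delta_pos":[0,0,0],"rot":[0,0.116,0],"jaw":85},{"delta_pos":[0,0,0],"rot":[0,0.116,0],"jaw":85},{"delta_pos":[0,0,0],"rot":[0,0.116,0],"jaw":85},{"delta_pos":[0,0,0],"rot":[0,0.116,0],"jaw":85},{"delta_pos":[0,0,0],"rot":[0,0.116,0],"jaw":85}]'
python3 -m creep '[{"delta_pos":[0,0,0],"rot":[0,0.116,0],"jaw":85},{"delta_pos":[0,0,0],"rot":[0,0.116,0],"jaw":85},{"delta_pos":[0,0,0],"rot":[0,0.116,0],"jaw":85},{"delta_pos":[0,0,0],"rot":[0,0.116,0],"jaw":85},{"delta_pos":[0,0,0],"rot":[0,0.116,0],"jaw":85},{"delta_pos":[0,0,0],"rot":[0,0.116,0],"jaw":85},{"delta_pos":[0,0,0],"rot":[0,0.116,0],"jaw":85},{"delta_pos":[0,0,0],"rot":[0,0.116,0],"jaw":85},{"delta_pos":[0,0,0],"rot":[0,0.116,0],"jaw":85},{"delta_pos":[0,0,0],"rot":[0,0.116,0],"jaw":85}]'
python3 - <<'E'
from h import *
st()
im=arm.get_image("wrist");save("w1.png",im);im=im.copy()
for n,z in(("crank_hub",50),("crank_grip",38)):
  r=arm.find_in("wrist",n)
  for k in r[:2]: print(n,round(k["p"],2),np.round(k["location"],1),np.round(pix2z("wrist",k["location"],z),0))
a=np.radians(-153.5);H=np.array([480.3,198.5,0]);x=np.array([np.cos(a),np.sin(a),0]);y=np.array([-x[1],x[0],0])
for z in(52,):
  P=[proj("wrist",H+sx*15*x+sy*15*y+[0,0,z]) for sx,sy in((1,1),(1,-1),(-1,-1),(-1,1))]
  cv2.polylines(im,[np.int32(np.round(P))],True,(255,0,0))
P=[proj("wrist",H+73*x+11.5*np.array([np.cos(t),np.sin(t),0])+[0,0,59]) for t in np.arange(0,6.3,.4)]
cv2.polylines(im,[np.int32(np.round(P))],True,(255,0,0))
save("w1o.png",im)
E
```

```text
clock: 1.93
position: [348.3, 392.3, 191.3]
ee_rot: [0.124, 0.696, -0.696, -0.124]
contact_force: [1.4, 0.1, 0.5]
gripper_width: 84.7
clock: 2.77
position: [480.9, 198.8, 151.4]
ee_rot: [0.124, 0.696, -0.696, -0.124]
contact_force: [-0.2, 0.0, 0.4]
gripper_width: 84.8
clock: 3.6
position: [480.3, 199.8, 151.5]
ee_rot: [0.487, 0.513, -0.513, -0.486]
contact_force: [0.2, -0.8, -0.3]
gripper_width: 84.6
clock: 4.43
position: [480.3, 199.8, 151.5]
ee_rot: [-0.688, -0.163, 0.163, 0.688]
contact_force: [-0.1, 0.6, -0.7]
gripper_width: 85.2
4.43 [480.3 199.8 151.5] [[0.894, 0.0, -0.448], [0.448, 0.0, 0.894], [0.0, -1.0, 0.0]] F [-0.1  0.6 -0.7] T [ 0.   -0.02  0.02] g 85.2 q [ 0.71  0.28 -0.36  0.   -0.92 -1.81]
crank_hub 0.7 [325.3 195.7] [455. 191.  50.]
crank_grip 0.82 [320. 194.] [457. 189.  38.]
```

View pics/w1o.png

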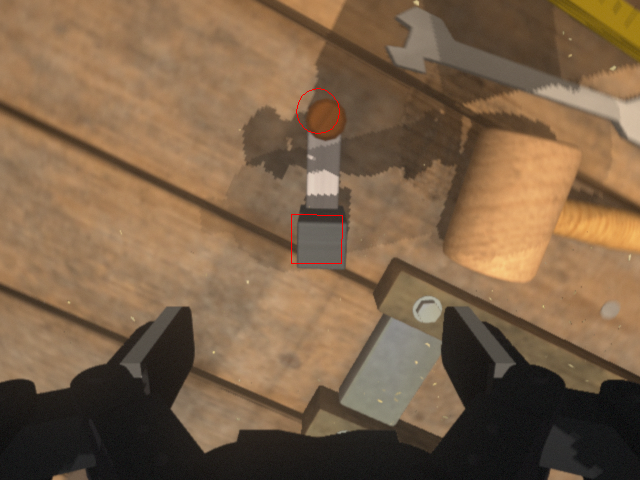

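```bash
python3 - <<'E'
from h import *
im=cv2.imread("pics/w1.png")
# refine grip top (orange) and hub
hsv=cv2.cvtColor(im,cv2.COLOR_BGR2HSV);m=((hsv[...,0]<14)&(hsv[...,1]>150)).astype(np.uint8);m[:, :290]=0;m[:,360:]=0;m[:80]=0;m[150:]=0
n,l,s,c=cv2.connectedComponentsWithStats(m);k=1+np.argmax(s[1:,4]);print(s[k],c[k])
roi=cv2.resize(im[195:280,280:365],None,fx=6,fy=6,interpolation=cv2.INTER_CUBIC);r2=cv2.resize(im[90:150,290:375],None,fx=6,fy=6,interpolation=cv2.INTER_CUBIC)
g=cv2.cvtColor(im,cv2.COLOR_BGR2GRAY);print(g[240,285:360:1]);print(g[200:280,322])
h=pix2z("wrist",(322,242),52);q=pix2z("wrist",(326,118),59);print(h,q,np.linalg.norm((h-q)[:2]),np.degrees(np.arctan2(*(q-h)[1::-1])))
E
```

```text
[ 307   99   39   41 1154] [325.71143847 118.83102253]
[ 66  74  82  89  95 100  97  99  99  97 101  99  82  94 105 105 107 106
 106 106 103 104 103 103 102 103 103 104 103 104 103 104 103 102 102 102
 101 101 100 101 102 101 101 100 103  99 101 102 102 101 100  99 102 103
 101 100 100 100  99 100  90  93 112 120 119 117 117 113 111 111 112 110
 109 109 111]
[106 106 106 109 106 105 102 102  83  61  56  53  52  56  54  53  54  52
  54  53  53  61  77  91 103 104 105 104 100 101 101 102 103 103 101 100
 102 103 104 102 101 104 105 105 103 102 100 100  98 103 103 102 103 103
 103 102 102 102 101 102 103 102 103 103 104 103 102 100 101 121 136 142
 144 142 141 141 140 137 136 137]
[480.18128173 202.29599157  52.        ] [416.05710088 171.52444738  59.        ] 71.12523111650779 -154.36484950983007
```

```bash

python3 -m creep '[{"delta_pos":[3,5,2.3],"rot":[0,0.012,0],"jaw":46},{"delta_pos":[0,10,0],"rot":[0,0,0],"jaw":46},{"delta_pos":[0,15,0],"rot":[0,0,0],"jaw":46},{"delta_pos":[0,20,0],"rot":[0,0,0],"jaw":46},{"delta_pos":[0,20,0],"rot":[0,0,0],"jaw":46},{"delta_pos":[0,20,0],"rot":[0,0,0],"jaw":46},{"delta_pos":[0,18,0],"rot":[0,0,0],"jaw":46},{"delta_pos":[0,14,0],"rot":[0,0,0],"jaw":46},{"delta_pos":[0,9,0],"rot":[0,0,0],"jaw":46},{"delta_pos":[0,5.5,0],"rot":[0,0,0],"jaw":46}]'
python3 -m creep '[{"delta_pos":[0,0,0],"rot":[0,0,0],"jaw":46},{"delta_pos":[0,0,0],"rot":[0,0,0],"jaw":20},{"delta_pos":[0,0,0],"rot":[0,0,0],"jaw":20},{"delta_pos":[0,0,0],"rot":[0,0,0],"jaw":20},{"delta_pos":[0,0,0],"rot":[0,0,0],"jaw":20},{"delta_pos":[0,0,0],"rot":[0,0,0],"jaw":20},{"delta_pos":[0,0,0],"rot":[0,0,0],"jaw":20},{"delta_pos":[0,0,0],"rot":[0,0,0],"jaw":20},{"delta_pos":[0,0,0],"rot":[0,0,0],"jaw":20},{"delta_pos":[0,0,0],"rot":[0,0,0],"jaw":20}]'
python3 - <<'E'
from h import *
st()
s=arm.read_state();R=Ro.from_quat(s["ee_rot"]).as_matrix()
print("lift then to shaft view, tool axes:",R.T@(np.array([480,-50,250])-np.array(s["position"])))
E
```

```text
clock: 5.42
position: [481.1, 202.6, 13.0]
ee_rot: [0.689, 0.16, -0.162, -0.688]
contact_force: [0.6, 0.1, -0.2]
gripper_width: 46.1
clock: 6.25
position: [482.2, 203.5, 15.4]
ee_rot: [-0.688, -0.161, 0.16, 0.689]
contact_force: [-0.8, 0.9, 4.5]
gripper_width: 29.4
6.25 [482.2 203.5  15.4] [[0.897, 0.001, -0.442], [0.442, 0.001, 0.897], [0.001, -1.0, 0.0]] F [-0.8  0.9  4.5] T [ 0.34  0.32 -0.1 ] g 29.4 q [ 0.71  0.48 -0.49  0.   -0.6  -1.82]
lift then to shaft view, tool axes: [-113.79519146 -234.79800774 -226.3625444 ]
```

```bash

python3 -m creep '[{"delta_pos":[0,-8,0],"rot":[0,0,0],"jaw":20},{"delta_pos":[0,-14,0],"rot":[0,0,0],"jaw":20},{"delta_pos":[0,-18,0],"rot":[0,0,0],"jaw":20},{"delta_pos":[0,-20,0],"rot":[0,0,0],"jaw":20},{"delta_pos":[0,-20,0],"rot":[0,0,0],"jaw":20},{"delta_pos":[-1,-8,-10],"rot":[0,0,0],"jaw":20},{"delta_pos":[-1,-8,-18],"rot":[0,0,0],"jaw":20},{"delta_pos":[-1,-8,-24],"rot":[0,0,0],"jaw":20},{"delta_pos":[-1,-8,-24],"rot":[0,0,0],"jaw":20},{"delta_pos":[-1,-8,-24],"rot":[0,0,0],"jaw":20}]'
python3 -m creep '[{"delta_pos":[-1,-8,-24],"rot":[0,0,0],"jaw":20},{"delta_pos":[-1,-8,-24],"rot":[0,0,0],"jaw":20},{"delta_pos":[-1,-8,-24],"rot":[0,0,0],"jaw":20},{"delta_pos":[-1,-8,-24],"rot":[0,0,0],"jaw":20},{"delta_pos":[-0.5,-8,-24],"rot":[0,0,0],"jaw":20},{"delta_pos":[0,0,-16],"rot":[0,0,0],"jaw":20},{"delta_pos":[0,0,-7.4],"rot":[0,0,0],"jaw":20},{"delta_pos":[0,0,0],"rot":[0,0,0],"jaw":20},{"delta_pos":[0,0,0],"rot":[0,0,0],"jaw":20},{"delta_pos":[0,0,0],"rot":[0,0,0],"jaw":20}]'
python3 - <<'E'
from h import *
st()
im=arm.get_image("wrist");save("w2.png",im)
r=arm.find_in("wrist","shaft_top")
for k in r[:2]: print(round(k["p"],2),np.round(k["location"],1),np.round(pix2z("wrist",k["location"],116),1))
print("expect",proj("wrist",(565,-121,116)))
E
```

```text
clock: 7.08
position: [520.8, 109.4, 134.3]
ee_rot: [0.689, 0.16, -0.161, -0.689]
contact_force: [0.5, 0.3, -3.3]
gripper_width: 29.3
clock: 7.92
position: [580.0, -18.9, 174.0]
ee_rot: [-0.688, -0.16, 0.161, 0.689]
contact_force: [0.1, 0.1, -3.1]
gripper_width: 29.4
7.92 [580.  -18.9 174. ] [[0.897, -0.002, -0.442], [0.442, 0.0, 0.897], [-0.002, -1.0, 0.001]] F [ 0.1  0.1 -3.1] T [ 0.03 -0.08  0.01] g 29.4 q [ 0.25  0.36 -0.19 -0.   -1.03 -1.36]
0.9 [136.7 138.6] [ 563.3 -121.   116. ]
expect [135.52444959 141.90363401]
```

View pics/w2.png

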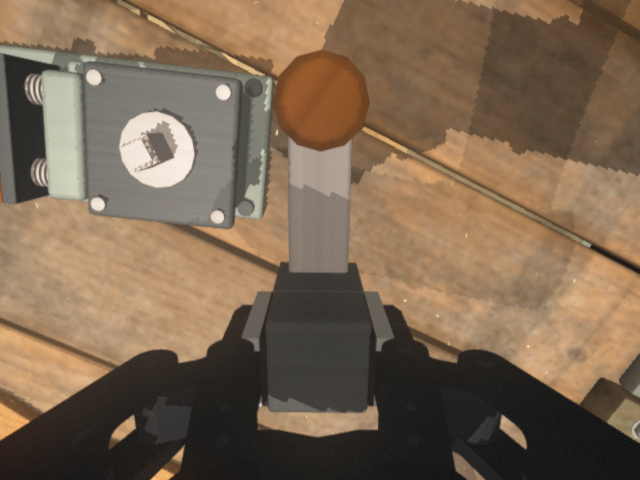

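```bash
python3 - <<'E'
import cv2,numpy as np
a=cv2.imread("pics/w2.png")[100:200,105:215]
a=cv2.resize(a,(660,600),interpolation=cv2.INTER_CUBIC)
cv2.imwrite("pics/w2z.png",a)
E
```

```text
(no output)
```

View pics/w2z.png

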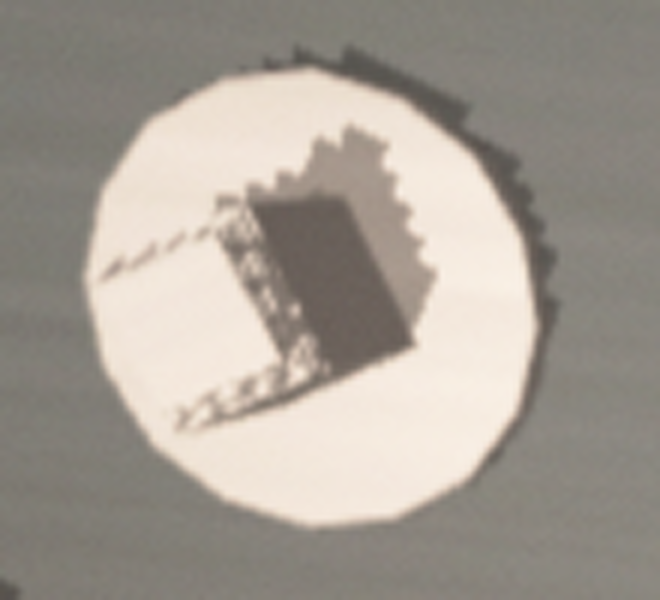

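```bash
python3 - <<'E'
from h import *
st()
f=lambda x,y:(105+x/6,100+y/6)
P=lambda x,y,z:pix2z("wrist",f(x,y),z)
print("collar",P(313,297,90),P(310,300,90),"top",P(191.5,320,116), "net",pix2z("wrist",(136.7,138.6),116))
for a,b,z in(((218,225),(283,360),116),((345,195),(412,345),90),((100,280),(218,225),116),((250,200),(325,375),112)):
    d=P(*b,z)-P(*a,z);print(np.linalg.norm(d),np.degrees(np.arctan2(d[1],d[0]))%90)
a=arm.read_state();R=Ro.from_quat(a["ee_rot"]).as_matrix();print("toolx",np.degrees(np.arctan2(R[1,0],R[0,0]))%90)
# top circle & screws of case: 4 screws px at z=85
S=[(94,77),(223,92),(217,216),(97,204)];W=[pix2z("wrist",s,87) for s in S];print("screws ctr",np.mean(W,0),np.degrees(np.arctan2(*(W[0]-W[1])[1::-1])),np.degrees(np.arctan2(*(W[3]-W[0])[1::-1])))
E
```

```text
8.02 [580.3 -18.6 174.5] [[0.896, -0.001, -0.443], [0.443, 0.0, 0.896], [-0.001, -1.0, 0.0]] F [ 0.2 -0.8 -2.3] T [ 0.02 -0.04  0.03] g 29.2 q [ 0.25  0.36 -0.19 -0.   -1.03 -1.36]
collar [ 569.5432775  -118.73941728   90.        ] [ 569.9038782  -118.88501809   90.        ] top [ 569.65657967 -118.64721367  116.        ] net [ 563.3416323  -121.01790875  116.        ]
11.009979868316067 47.25433784821523
13.662361431778868 46.210002345086465
10.496121289009547 49.6687082396586
14.314660145022762 44.72213752748913
toolx 26.30060321345884
screws ctr [ 570.13883721 -119.21880263   87.        ] -69.96389898790106 19.593356277265727
```

```bash

python3 -m creep '[{"delta_pos":[-5,0,-8],"rot":[0,0,0],"jaw":20},{"delta_pos":[-10,0,-16],"rot":[0,0,0],"jaw":20},{"delta_pos":[-13,0,-20],"rot":[0,0,0],"jaw":20},{"delta_pos":[-13,0,-20],"rot":[0,0,0],"jaw":20},{"delta_pos":[-9,0,-14],"rot":[0,0,0],"jaw":20},{"delta_pos":[-3.9,0,-7.1],"rot":[0,0,0],"jaw":20},{"delta_pos":[0,8,0],"rot":[0,-0.119,0],"jaw":20},{"delta_pos":[0,12,0],"rot":[0,-0.119,0],"jaw":20},{"delta_pos":[0,12,0],"rot":[0,-0.119,0],"jaw":20},{"delta_pos":[0,5,0],"rot":[0,0,0],"jaw":20}]'
python3 -m creep '[{"delta_pos":[0,0,0],"rot":[0,0,0],"jaw":20},{"delta_pos":[0,0.5,0],"rot":[0,0,0],"jaw":20},{"delta_pos":[0,1.5,0],"rot":[0,0,0],"jaw":20},{"delta_pos":[0,1.5,0],"rot":[0,0,0],"jaw":20},{"delta_pos":[0,1.5,0],"rot":[0,0,0],"jaw":20},{"delta_pos":[0,1.5,0],"rot":[0,0,0],"jaw":20},{"delta_pos":[0,1.5,0],"rot":[0,0,0],"jaw":20},{"delta_pos":[0,1.5,0],"rot":[0,0,0],"jaw":20},{"delta_pos":[0,1,0],"rot":[0,0,0],"jaw":20},{"delta_pos":[0,0,0],"rot":[0,0,0],"jaw":20}]'
python3 -c "
from h import *
st()"
```

```text
clock: 8.85
position: [569.1, -119.2, 136.2]
ee_rot: [-0.648, -0.28, 0.282, 0.649]
contact_force: [0.3, -0.1, -3.6]
gripper_width: 29.3
clock: 9.68
position: [570.0, -119.5, 127.0]
ee_rot: [-0.649, -0.28, 0.28, 0.649]
contact_force: [-1.3, 0.2, -3.0]
gripper_width: 29.3
9.68 [ 570.  -119.5  127. ] [[0.686, -0.001, -0.727], [0.727, 0.0, 0.686], [-0.0, -1.0, 0.001]] F [-1.3  0.2 -3. ] T [ 0.12  0.02 -0.02] g 29.3 q [ 0.07  0.41 -0.24 -0.   -0.92 -0.83]
```

```bash

python3 -m creep '[{"delta_pos":[0,1,0],"rot":[0,0,0],"jaw":20},{"delta_pos":[0,1,0],"rot":[0,0,0],"jaw":20},{"delta_pos":[0,1,0],"rot":[0,0,0],"jaw":20},{"delta_pos":[0,1,0],"rot":[0,0,0],"jaw":20},{"delta_pos":[0,1,0],"rot":[0,0,0],"jaw":20},{"delta_pos":[0,1,0],"rot":[0,0,0],"jaw":20},{"delta_pos":[0,0,0],"rot":[0,0,0],"jaw":20},{"delta_pos":[0,0,0],"rot":[0,0,0],"jaw":20},{"delta_pos":[0,0,0],"rot":[0,0,0],"jaw":20},{"delta_pos":[0,0,0],"rot":[0,0,0],"jaw":20}]'
python3 -c "
from h import *
st()"
```

```text
clock: 10.52
position: [569.9, -119.5, 121.0]
ee_rot: [-0.649, -0.28, 0.28, 0.649]
contact_force: [-1.4, 1.3, -3.4]
gripper_width: 29.6
10.52 [ 569.9 -119.5  121. ] [[0.686, -0.001, -0.727], [0.727, 0.0, 0.686], [-0.0, -1.0, 0.001]] F [-1.4  1.3 -3.4] T [0.51 0.36 0.02] g 29.6 q [ 0.07  0.41 -0.25 -0.   -0.91 -0.83]
```

```bash

python3 -m creep '[{"delta_pos":[0,1,0],"rot":[0,0,0],"jaw":20},{"delta_pos":[0,1.5,0],"rot":[0,0,0],"jaw":20},{"delta_pos":[0,1.5,0],"rot":[0,0,0],"jaw":20},{"delta_pos":[0,1.5,0],"rot":[0,0,0],"jaw":20},{"delta_pos":[0,1.5,0],"rot":[0,0,0],"jaw":20},{"delta_pos":[0,1.5,0],"rot":[0,0,0],"jaw":20},{"delta_pos":[0,1.5,0],"rot":[0,0,0],"jaw":20},{"delta_pos":[0,1.5,0],"rot":[0,0,0],"jaw":20},{"delta_pos":[0,1,0],"rot":[0,0,0],"jaw":20},{"delta_pos":[0,0,0],"rot":[0,0,0],"jaw":20}]'
python3 -c "
from h import *
st()"
```

```text
clock: 11.35
position: [569.9, -119.5, 108.4]
ee_rot: [-0.649, -0.28, 0.28, 0.649]
contact_force: [-2.7, 3.9, -1.2]
gripper_width: 29.5
11.35 [ 569.9 -119.5  108.4] [[0.686, -0.001, -0.728], [0.728, 0.0, 0.686], [-0.0, -1.0, 0.001]] F [-2.7  3.9 -1.2] T [ 0.95  0.86 -0.01] g 29.5 q [ 0.07  0.43 -0.26 -0.   -0.88 -0.83]
```

```bash

python3 -m creep '[{"delta_pos":[0,1,0],"rot":[0,0,0],"jaw":20},{"delta_pos":[0,1,0],"rot":[0,0,0],"jaw":20},{"delta_pos":[0,1,0],"rot":[0,0,0],"jaw":20},{"delta_pos":[0,0.5,0],"rot":[0,0,0],"jaw":20},{"delta_pos":[0,0.5,0],"rot":[0,0,0],"jaw":20},{"delta_pos":[0,0,0],"rot":[0,0,0],"jaw":20},{"delta_pos":[0,0,0],"rot":[0,0,0],"jaw":20},{"delta_pos":[0,0,0],"rot":[0,0,0],"jaw":20},{"delta_pos":[0,0,0],"rot":[0,0,0],"jaw":20},{"delta_pos":[0,0,0],"rot":[0,0,0],"jaw":20}]'
python3 -c "
from h import *
st()"
```

```text
clock: 12.18
position: [569.9, -119.4, 105.4]
ee_rot: [-0.649, -0.28, 0.28, 0.649]
contact_force: [-4.4, 3.6, 3.0]
gripper_width: 29.3
12.18 [ 569.9 -119.4  105.4] [[0.686, -0.0, -0.728], [0.728, -0.0, 0.686], [-0.0, -1.0, 0.0]] F [-4.4  3.6  3. ] T [1.29 1.46 0.07] g 29.3 q [ 0.07  0.43 -0.26  0.   -0.87 -0.83]
```

```bash

python3 -m creep '[{"delta_pos":[0,0,0],"rot":[0,0,0],"jaw":60},{"delta_pos":[0,0,0],"rot":[0,0,0],"jaw":60},{"delta_pos":[0,0,0],"rot":[0,0,0],"jaw":60},{"delta_pos":[0,0,0],"rot":[0,0,0],"jaw":60},{"delta_pos":[0,-3,0],"rot":[0,0,0],"jaw":60},{"delta_pos":[0,-8,0],"rot":[0,0,0],"jaw":60},{"delta_pos":[0,-15,0],"rot":[0,0,0],"jaw":60},{"delta_pos":[0,-20,0],"rot":[0,0,0],"jaw":60},{"delta_pos":[0,-20,0],"rot":[0,0,0],"jaw":60},{"delta_pos":[0,-10,0],"rot":[0,0,0],"jaw":60}]'
python3 - <<'E'
from h import *
st()
im=arm.get_image("wrist");save("w3.png",im);im=im.copy()
c=arm.calibration("wrist")
a=np.radians(-133.3);H=np.array([569.7,-118.8,90]);x=np.array([np.cos(a),np.sin(a),0]);y=np.array([-x[1],x[0],0])
for z in(52,):
  P=[proj("wrist",H+sx*15*x+sy*15*y+[0,0,z],c) for sx,sy in((1,1),(1,-1),(-1,-1),(-1,1))]
  cv2.polylines(im,[np.int32(np.round(P))],True,(255,0,0))
P=[proj("wrist",H+73*x+11.5*np.array([np.cos(t),np.sin(t),0])+[0,0,59],c) for t in np.arange(0,6.3,.4)]
cv2.polylines(im,[np.int32(np.round(P))],True,(0,0,255))
save("w3o.png",im)
E
```

```text
clock: 13.02
position: [571.7, -119.8, 184.3]
ee_rot: [0.65, 0.282, -0.279, -0.648]
contact_force: [1.1, 1.2, 1.1]
gripper_width: 60.1
13.02 [ 571.7 -119.8  184.3] [[0.686, 0.005, -0.728], [0.728, -0.001, 0.686], [0.003, -1.0, -0.004]] F [1.1 1.2 1.1] T [ 0.05 -0.04  0.01] g 60.1 q [ 0.07  0.35 -0.17  0.   -1.05 -0.83]
```

View pics/w3o.png

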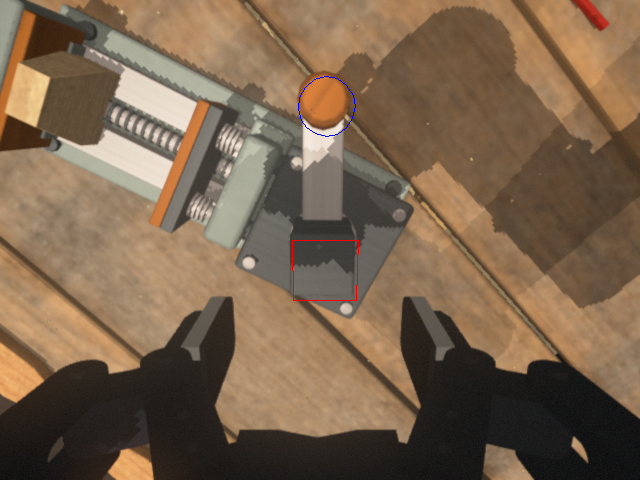

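```bash

python3 -m creep '[{"delta_pos":[-10,0,0],"rot":[0,-0.12,0],"jaw":50},{"delta_pos":[-20,0,-2.4],"rot":[0,0.12,0],"jaw":50},{"delta_pos":[-20,0,0],"rot":[0,0,0],"jaw":50},{"delta_pos":[-15,0,0],"rot":[0,0,0],"jaw":50},{"delta_pos":[-8,0,0],"rot":[0,-0.123,0],"jaw":50},{"delta_pos":[0,0,0],"rot":[0,-0.123,0],"jaw":50},{"delta_pos":[0,0,0],"rot":[0,-0.123,0],"jaw":50},{"delta_pos":[0,0,0],"rot":[0,-0.123,0],"jaw":50},{"delta_pos":[0,0,0],"rot":[0,-0.123,0],"jaw":50},{"delta_pos":[0,0,0],"rot":[0,-0.123,0],"jaw":50}]'
python3 -m creep '[{"delta_pos":[0,0,0],"rot":[0,-0.123,0],"jaw":50},{"delta_pos":[0,0,0],"rot":[0,-0.123,0],"jaw":50},{"delta_pos":[0,0,0],"rot":[0,-0.121,0],"jaw":50},{"delta_pos":[0,0,0],"rot":[0,0,0],"jaw":50},{"delta_pos":[0,0,0],"rot":[0,0,0],"jaw":50},{"delta_pos":[0,0,0],"rot":[0,0,0],"jaw":50},{"delta_pos":[0,0,0],"rot":[0,0,0],"jaw":50},{"delta_pos":[0,0,0],"rot":[0,0,0],"jaw":50},{"delta_pos":[0,0,0],"rot":[0,0,0],"jaw":50},{"delta_pos":[0,0,0],"rot":[0,0,0],"jaw":50}]'
python3 - <<'E'
from h import *
st()
im=arm.get_image("wrist");save("w4.png",im);im=im.copy()
c=arm.calibration("wrist")
s=arm.read_state();R=Ro.from_quat(s["ee_rot"]).as_matrix()
hsv=cv2.cvtColor(im[...,::-1].copy(),cv2.COLOR_BGR2HSV);m=((hsv[...,0]<16)&(hsv[...,1]>150)).astype(np.uint8)
n,l,S,C=cv2.connectedComponentsWithStats(m)
for k in range(1,n):
  if S[k,4]>300: print(S[k],C[k],pix2z("wrist",C[k],149,c))
print("to grip (519.7,-172.2,108):",R.T@(np.array([519.7,-172.2,108])-s["position"]))
for w,z in (("jaw",80),("work_block",93)):
  for k in arm.find_in("wrist",w)[:2]: print(w,round(k["p"],2),np.round(k["location"]),np.round(pix2z("wrist",k["location"],z,c)))
E
```

```text
clock: 13.9
position: [523.5, -175.8, 180.4]
ee_rot: [-0.503, -0.497, 0.497, 0.503]
contact_force: [-0.5, 0.2, -0.3]
gripper_width: 49.9
clock: 14.73
position: [523.9, -175.6, 180.8]
ee_rot: [0.406, 0.579, -0.579, -0.406]
contact_force: [-0.2, -0.4, 0.5]
gripper_width: 50.0
14.73 [ 523.9 -175.6  180.8] [[-0.342, 0.0, -0.94], [0.94, 0.0, -0.342], [0.0, -1.0, -0.0]] F [-0.2 -0.4  0.5] T [-0.02 -0.02  0.02] g 50.0 q [-0.03  0.3  -0.25 -0.   -1.02  0.38]
[ 138  138  141   13 1685] [206.84035608 144.02670623] [ 586.83129074 -216.98547134  149.        ]
[ 485  230   64  138 1341] [516.75316928 297.56152125] [ 438.35748476 -199.8784136   149.        ]
[ 309  243   46   62 2007] [330.26955655 275.54010962] [ 520.25004356 -181.14853336  149.        ]
to grip (519.7,-172.2,108): [ 4.6497184  72.80536576  2.77787961]
jaw 0.58 [210. 154.] [ 599. -203.   80.]
work_block 0.76 [214.  13.] [ 613. -272.   93.]
```

View pics/w4.png

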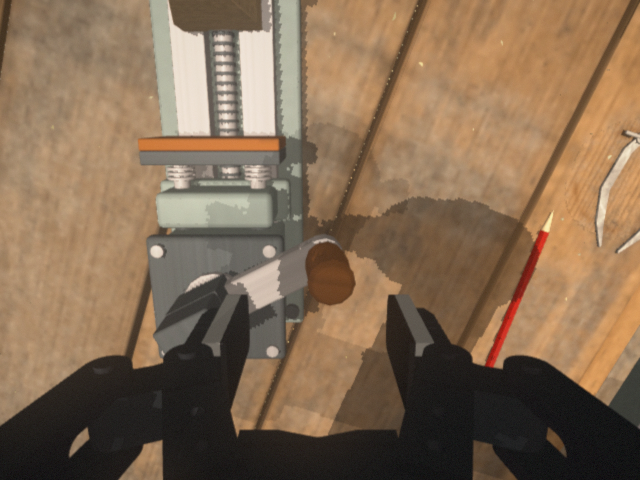

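```bash

python3 - <<'E'
from h import *
c=arm.calibration("wrist");O=np.array([569.7,-118.8,0]);y=np.array([-.342,.94,0])
v=lambda uv,z:(pix2z("wrist",uv,z,c)-O)@y
print("jaw top face edge",[round(v((210,138),z),1) for z in(80,82)],"plate back",v((210,164),80),"carrier",v((225,190),80),"block lower edge",[round(v((220,30),z),1) for z in(30,60,93)],v((220,0),93))
E
python3 -m creep '[{"delta_pos":[3.6,4,2.3],"rot":[0,0,0],"jaw":50},{"delta_pos":[0,10,0],"rot":[0,0,0],"jaw":50},{"delta_pos":[0,14,0],"rot":[0,0,0],"jaw":50},{"delta_pos":[0,15,0],"rot":[0,0,0],"jaw":50},{"delta_pos":[0,14,0],"rot":[0,0,0],"jaw":50},{"delta_pos":[0,10,0],"rot":[0,0,0],"jaw":50},{"delta_pos":[0,5.8,0],"rot":[0,0,0],"jaw":50},{"delta_pos":[0,0,0],"rot":[0,0,0],"jaw":50},{"delta_pos":[0,0,0],"rot":[0,0,0],"jaw":10},{"delta_pos":[0,0,0],"rot":[0,0,0],"jaw":10}]'
python3 -m creep '[{"delta_pos":[0,0,0],"rot":[0,0,0],"jaw":10},{"delta_pos":[0,0,0],"rot":[0,0,0],"jaw":10},{"delta_pos":[0,0,0],"rot":[0,0,0],"jaw":10},{"delta_pos":[0,0,0],"rot":[0,0,0],"jaw":10},{"delta_pos":[0,0,0],"rot":[0,0,0],"jaw":10},{"delta_pos":[0,0,0],"rot":[0,0,0],"jaw":10},{"delta_pos":[0,0,0],"rot":[0,0,0],"jaw":10},{"delta_pos":[0,0,0],"rot":[0,0,0],"jaw":10},{"delta_pos":[0,0,0],"rot":[0,0,0],"jaw":10},{"delta_pos":[0,0,0],"rot":[0,0,0],"jaw":10}]'
python3 - <<'E'
from h import *
st();save("w5.png",arm.get_image("wrist"))
E
```

```text
jaw top face edge [np.float64(-98.0), np.float64(-98.1)] plate back -83.54571811518268 carrier -68.62386232596634 block lower edge [np.float64(-162.8), np.float64(-157.1), np.float64(-150.8)] -164.15739774050613
clock: 15.72
position: [520.8, -173.2, 108.7]
ee_rot: [0.406, 0.579, -0.579, -0.405]
contact_force: [-1.9, -1.1, 0.8]
gripper_width: 27.1
clock: 16.55
position: [521.3, -173.4, 109.2]
ee_rot: [0.406, 0.58, -0.579, -0.405]
contact_force: [-1.7, -0.9, 6.4]
gripper_width: 20.8
16.55 [ 521.3 -173.4  109.2] [[-0.342, 0.003, -0.94], [0.94, -0.001, -0.342], [-0.002, -1.0, -0.002]] F [-1.7 -0.9  6.4] T [-0.25  0.12 -0.  ] g 20.8 q [-0.03  0.38 -0.34  0.   -0.85  0.37]
```

View pics/w5.png

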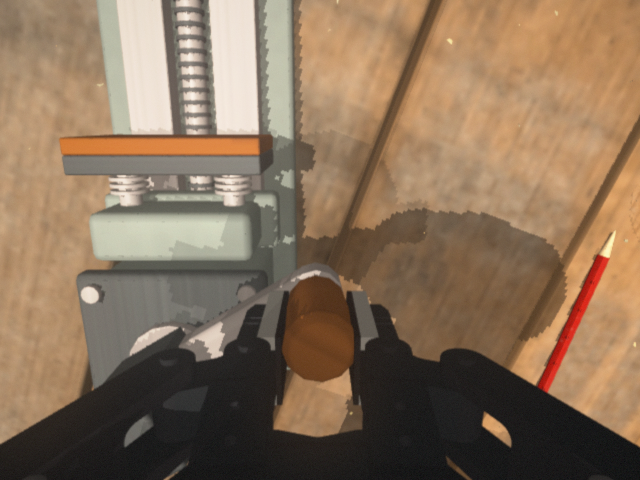

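```bash

python3 -m creep '[{"delta_pos":[11.1,0,4.7],"rot":[0,0,0],"jaw":10},{"delta_pos":[11.1,0,2.7],"rot":[0,0,0],"jaw":10},{"delta_pos":[11.4,0,0.9],"rot":[0,0,0],"jaw":10},{"delta_pos":[11.4,0,-0.9],"rot":[0,0,0],"jaw":10},{"delta_pos":[11.1,0,-2.7],"rot":[0,0,0],"jaw":10},{"delta_pos":[10.6,0,-4.4],"rot":[0,0,0],"jaw":10},{"delta_pos":[9.8,0,-6],"rot":[0,0,0],"jaw":10},{"delta_pos":[8.7,0,-7.4],"rot":[0,0,0],"jaw":10},{"delta_pos":[7.4,0,-8.7],"rot":[0,0,0],"jaw":10},{"delta_pos":[6,0,-9.8],"rot":[0,0,0],"jaw":10}]'
python3 - <<'E'
from h import *
st();s=arm.read_state();p=np.array(s["position"])-[569.7,-118.8,0];print(np.hypot(*p[:2]),(np.degrees(np.arctan2(p[1],p[0]))-110)%360)
im=arm.get_image("wrist");save("w6.png",im)
E
```

```text
clock: 17.43
position: [509.4, -70.0, 109.1]
ee_rot: [-0.402, -0.576, 0.582, 0.41]
contact_force: [-19.0, 3.1, 22.7]
gripper_width: 21.0
17.43 [509.4 -70.  109.1] [[-0.341, -0.015, -0.94], [0.94, -0.001, -0.341], [0.004, -1.0, 0.014]] F [-19.    3.1  22.7] T [ 0.85  4.89 -0.11] g 21.0 q [ 0.18  0.33 -0.42 -0.   -0.84  0.17]
77.53080324092618 31.023012955787493
```

```bash

python3 -m creep '[{"delta_pos":[0,0,0],"rot":[0,0,0],"jaw":10},{"delta_pos":[0,0,0],"rot":[0,0,0],"jaw":10},{"delta_pos":[0,0,0],"rot":[0,0,0],"jaw":10},{"delta_pos":[0,0,0],"rot":[0,0,0],"jaw":10},{"delta_pos":[0,0,0],"rot":[0,0,0],"jaw":10},{"delta_pos":[0,0,0],"rot":[0,0,0],"jaw":10},{"delta_pos":[0,0,0],"rot":[0,0,0],"jaw":10},{"delta_pos":[0,0,0],"rot":[0,0,0],"jaw":10},{"delta_pos":[0,0,0],"rot":[0,0,0],"jaw":10},{"delta_pos":[0,0,0],"rot":[0,0,0],"jaw":10}]'
python3 - <<'E'
from h import *
st();s=arm.read_state();p=np.array(s["position"])-[569.7,-118.8,0];print(np.hypot(*p[:2]),(np.degrees(np.arctan2(p[1],p[0]))-110)%360)
im=arm.get_image("wrist");save("w7.png",im)
E
```

```text
clock: 18.32
position: [510.7, -68.6, 109.1]
ee_rot: [-0.402, -0.577, 0.581, 0.409]
contact_force: [-16.2, 9.8, 20.6]
gripper_width: 21.0
18.32 [510.7 -68.6 109.1] [[-0.341, -0.011, -0.94], [0.94, 0.001, -0.341], [0.005, -1.0, 0.01]] F [-16.2   9.8  20.6] T [ 2.37  4.42 -0.11] g 21.0 q [ 0.18  0.33 -0.42 -0.   -0.83  0.17]
77.4292023150351 29.59513120356715
```

View pics/w7.png

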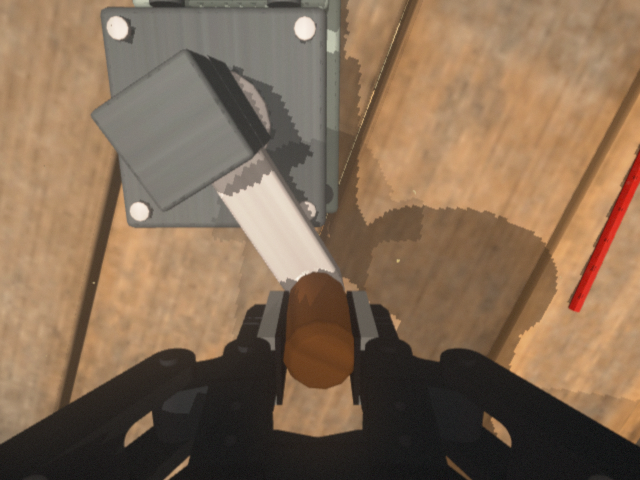

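```bash

python3 -m creep '[{"delta_pos":[8.7,-1,-8.3],"rot":[0,0,0],"jaw":10},{"delta_pos":[3.6,0,-22.6],"rot":[0,0,0],"jaw":10},{"delta_pos":[-3.6,0,-22.6],"rot":[0,0,0],"jaw":10},{"delta_pos":[-10.4,0,-20.3],"rot":[0,0,0],"jaw":10},{"delta_pos":[-16.1,0,-16.1],"rot":[0,0,0],"jaw":10},{"delta_pos":[-20.3,0,-10.4],"rot":[0,0,0],"jaw":10},{"delta_pos":[-22.6,0,-3.6],"rot":[0,0,0],"jaw":10},{"delta_pos":[-22.6,0,3.6],"rot":[0,0,0],"jaw":10},{"delta_pos":[-20.3,0,10.4],"rot":[0,0,0],"jaw":10},{"delta_pos":[-16.1,0,16.1],"rot":[0,0,0],"jaw":10}]'
cat > w.py <<'E'
from h import *
import sys
st();s=arm.read_state();p=np.array(s["position"])-[566.3,-116,0];f=np.array(s["contact_force"]);r=p[:2]/np.hypot(*p[:2])
print("rad",np.hypot(*p[:2]),"psi",(np.degrees(np.arctan2(p[1],p[0]))-110+180)%360-180,"Frad",f[:2]@r,"Ftan(ccw)",f[1]*r[0]-f[0]*r[1])
if len(sys.argv)>1: save(sys.argv[1],arm.get_image("wrist"))
E
python3 w.py w8.png
```

```text
clock: 19.2
position: [628.9, -156.3, 110.6]
ee_rot: [0.406, 0.58, -0.579, -0.404]
contact_force: [-1.0, 6.8, 8.2]
gripper_width: 20.9
19.2 [ 628.9 -156.3  110.6] [[-0.343, 0.003, -0.939], [0.939, 0.001, -0.343], [-0.0, -1.0, -0.004]] F [-1.   6.8  8.2] T [ 2.36  0.99 -0.  ] g 20.9 q [ 0.01  0.52 -0.09 -0.   -0.96  0.35]
rad 74.45693600878025 psi -142.7971706454415 Frad -4.503755468624664 Ftan(ccw) 5.147484307796801
```

```bash

python3 -m creep '[{"delta_pos":[-10.4,0,20.3],"rot":[0,0,0],"jaw":10},{"delta_pos":[-3.6,0,22.6],"rot":[0,0,0],"jaw":10},{"delta_pos":[3.6,0,22.6],"rot":[0,0,0],"jaw":10},{"delta_pos":[10.4,0,20.3],"rot":[0,0,0],"jaw":10},{"delta_pos":[16.1,0,16.1],"rot":[0,0,0],"jaw":10},{"delta_pos":[20.3,0,10.4],"rot":[0,0,0],"jaw":10},{"delta_pos":[22.6,0,3.6],"rot":[0,0,0],"jaw":10},{"delta_pos":[22.6,0,-3.6],"rot":[0,0,0],"jaw":10},{"delta_pos":[20.3,0,-10.4],"rot":[0,0,0],"jaw":10},{"delta_pos":[16.1,0,-16.1],"rot":[0,0,0],"jaw":10}]'
python3 w.py w9.png
python3 -m creep '[{"delta_pos":[10.4,0,-20.3],"rot":[0,0,0],"jaw":10},{"delta_pos":[3.6,0,-22.6],"rot":[0,0,0],"jaw":10},{"delta_pos":[-3.6,0,-22.6],"rot":[0,0,0],"jaw":10},{"delta_pos":[-10.4,0,-20.3],"rot":[0,0,0],"jaw":10},{"delta_pos":[-16.1,0,-16.1],"rot":[0,0,0],"jaw":10},{"delta_pos":[-20.3,0,-10.4],"rot":[0,0,0],"jaw":10},{"delta_pos":[-22.6,0,-3.6],"rot":[0,0,0],"jaw":10},{"delta_pos":[-22.6,0,3.6],"rot":[0,0,0],"jaw":10},{"delta_pos":[-20.3,0,10.4],"rot":[0,0,0],"jaw":10},{"delta_pos":[-16.1,0,16.1],"rot":[0,0,0],"jaw":10}]'
python3 w.py w10.png
python3 - <<'E'
import cv2,numpy as np
a=cv2.imread("pics/w8.png");b=cv2.imread("pics/w10.png")
cv2.imwrite("pics/v1.png",np.hstack([a[:420,:400],b[:420,:400]]))
E
```

```text
clock: 20.08
position: [505.8, -75.4, 110.8]
ee_rot: [0.407, 0.58, -0.579, -0.404]
contact_force: [2.4, -8.5, 3.6]
gripper_width: 20.7
20.08 [505.8 -75.4 110.8] [[-0.343, 0.003, -0.939], [0.939, -0.001, -0.343], [-0.002, -1.0, -0.002]] F [ 2.4 -8.5  3.6] T [-2.74 -1.3  -0.04] g 20.7 q [ 0.17  0.32 -0.44  0.   -0.81  0.18]
rad 72.88716843622159 psi 36.12433443247667 Frad -6.686145416868099 Ftan(ccw) 5.73229871829338
clock: 20.97
position: [628.7, -156.5, 110.5]
ee_rot: [0.406, 0.58, -0.579, -0.405]
contact_force: [-1.2, 7.4, 8.5]
gripper_width: 20.7
20.97 [ 628.7 -156.5  110.5] [[-0.343, 0.003, -0.939], [0.939, 0.001, -0.343], [-0.0, -1.0, -0.003]] F [-1.2  7.4  8.5] T [2.54 1.15 0.04] g 20.7 q [ 0.    0.52 -0.09 -0.   -0.96  0.35]
rad 74.35983278299577 psi -142.96123787351814 Frad -5.07660950455649 Ftan(ccw) 5.557028702371005
```

View pics/v1.png

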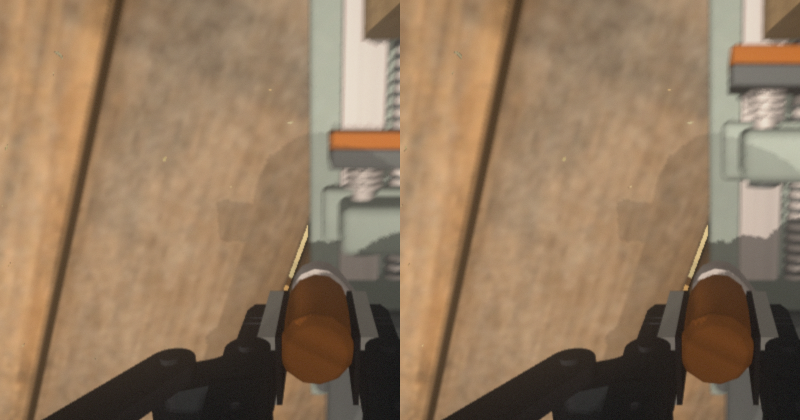

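```bash
python3 - <<'E'
from h import *
c=arm.calibration("wrist");O=np.array([569.7,-118.8,0]);y=np.array([-.342,.94,0])
v=lambda uv,z:(pix2z("wrist",uv,z,c)-O)@y
a=cv2.imread("pics/w8.png");b=cv2.imread("pics/w10.png")
def edge(im,c0,c1):
    # orange rows in columns
    h=cv2.cvtColor(im,cv2.COLOR_BGR2HSV)[:, c0:c1];m=((h[...,0]<14)&(h[...,1]>170)).sum(1)>0.6*(c1-c0);r=np.flatnonzero(m[:250]);return r.min(),r.max()
for n,im in(("w8",a),("w10",b)):
    e=edge(im,345,420);print(n,e,[round(v((380,e[0]-.5),z),1) for z in(80,82)],[round(v((380,e[1]+.5),z),1) for z in(80,82)])
print("block px row38",[round(v((375,38),z),1) for z in(30,60,93)])
cv2.imwrite("pics/v2.png",cv2.resize(b[0:220,300:560],None,fx=2.7,fy=2.7,interpolation=cv2.INTER_CUBIC))
E
```

```text
w8 (np.int64(135), np.int64(146)) [np.float64(-121.9), np.float64(-122.0)] [np.float64(-117.2), np.float64(-117.4)]
w10 (np.int64(48), np.int64(61)) [np.float64(-153.8), np.float64(-153.5)] [np.float64(-148.9), np.float64(-148.6)]
block px row38 [np.float64(-165.8), np.float64(-160.6), np.float64(-154.8)]
```

View pics/v2.png

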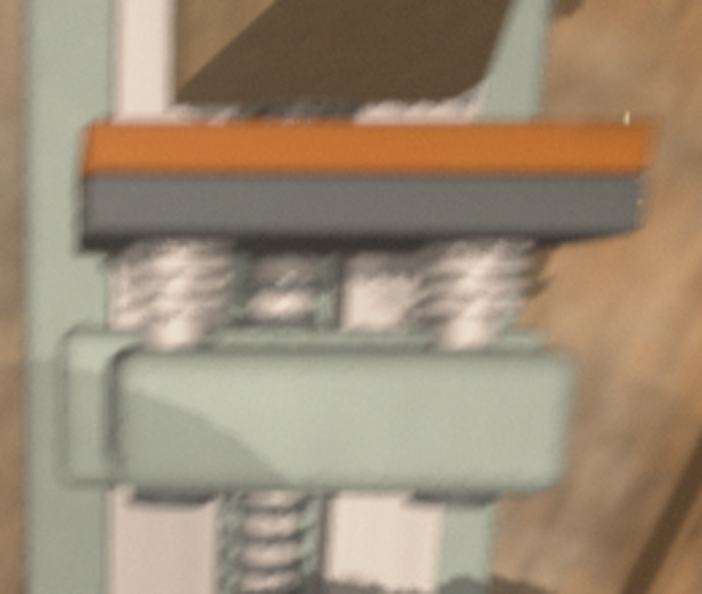

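```bash
cat > g.py <<'E'
from h import *
O=np.array([569.7,-118.8,0]);vy=np.array([-.342,.94,0]);vx=np.array([.94,.342,0])
def gauge(im,c,lab="",show=False):
    q=np.float32([[-40,-185],[40,-185],[40,-55],[-40,-55]])
    src=np.float32([proj("wrist",O+vx*a+vy*b+[0,0,80],c) for a,b in q]);dst=np.float32([[(a+40)*4,(b+185)*4] for a,b in q])
    r=cv2.warpPerspective(im,cv2.getPerspectiveTransform(src,dst),(320,520)).astype(int)
    valid=cv2.warpPerspective(np.full(im.shape[:2],255,np.uint8),cv2.getPerspectiveTransform(src,dst),(320,520))>0
    hsv=cv2.cvtColor(r.astype(np.uint8),cv2.COLOR_RGB2HSV).astype(int)
    S=slice(60,240)
    def frac(m):
        v=valid[:,S].sum(1);return np.where(v>30,(m&valid)[:,S].sum(1)/np.maximum(v,1),0)
    o=frac((hsv[...,0]<16)&(hsv[...,1]>140));g=frac((r[...,1]-r[...,0]>3)&(r[...,1]>95))
    def runs(f,t,mn):
        b=np.flatnonzero(np.diff(np.r_[0,f>t,0].astype(int)));return [(round(-185+a/4,2),round(-185+z/4,2)) for a,z in zip(b[::2],b[1::2]) if z-a>=mn]
    print(lab,"orange",runs(o,.5,6),"green",runs(g,.6,6))
    return r
if __name__=="__main__":
    import sys
    st();s=arm.read_state();p=np.array(s["position"])-[566.3,-116,0];f=np.array(s["contact_force"]);r=p[:2]/np.hypot(*p[:2])
    print("rad",np.hypot(*p[:2]),"psi",(np.degrees(np.arctan2(p[1],p[0]))-110+180)%360-180,"Frad",f[:2]@r,"Ftan",[round(x,1) for x in (f[1]*r[0]-f[0]*r[1],)])
    c=arm.calibration("wrist");im=arm.get_image("wrist");save(sys.argv[1],im);gauge(im,c)
E
python3 - <<'E'
from g import *
c=arm.calibration("wrist")
for n in("w8","w10"):
    r=gauge(cv2.imread(f"pics/{n}.png")[...,::-1].copy(),c,n)
    for row in range(0,520,12): print(-185+row/4,r[row,100],r[row,160],r[row,220]) if n=="w10" and row<400 else None
E
```

```text
w8 orange [(np.float64(-122.75), np.float64(-116.25))] green []
w10 orange [(np.float64(-154.0), np.float64(-148.25))] green []
-185.0 [0 0 0] [0 0 0] [0 0 0]
-182.0 [0 0 0] [0 0 0] [0 0 0]
-179.0 [0 0 0] [0 0 0] [0 0 0]
-176.0 [0 0 0] [0 0 0] [0 0 0]
-173.0 [0 0 0] [0 0 0] [0 0 0]
-170.0 [3 2 2] [12 10  7] [26 21 16]
-167.0 [91 72 52] [94 76 54] [140 114  83]
-164.0 [91 73 51] [94 74 54] [110  88  66]
-161.0 [91 75 53] [93 74 52] [95 80 58]
-158.0 [91 73 54] [92 76 58] [96 78 58]
-155.0 [197 165 144] [132  93  66] [174 136 113]
-152.0 [191 112  52] [194 113  54] [196 117  58]
-149.0 [175 104  53] [177 105  52] [177 107  57]
-146.0 [115 110 105] [118 114 107] [120 117 109]
-143.0 [115 112 104] [118 113 108] [120 118 110]
-140.0 [86 81 77] [86 82 76] [84 80 73]
-137.0 [111 100  92] [79 76 67] [133 121 112]
-134.0 [135 122 112] [109 107  97] [154 140 129]
-131.0 [141 128 118] [153 153 137] [162 148 136]
-128.0 [122 113 103] [134 135 122] [142 130 120]
-125.0 [145 144 129] [153 154 138] [135 135 121]
-122.0 [163 165 148] [165 166 149] [168 169 152]
-119.0 [185 186 167] [191 192 172] [193 196 176]
-116.0 [184 187 168] [192 194 173] [193 196 176]
-113.0 [185 186 167] [190 191 171] [178 180 162]
-110.0 [185 188 168] [186 189 169] [166 168 151]
-107.0 [184 186 165] [183 186 167] [163 165 148]
-104.0 [151 152 136] [145 145 131] [131 132 118]
-101.0 [189 176 161] [127 127 114] [186 171 158]
-98.0 [225 208 192] [152 151 136] [204 186 172]
-95.0 [224 209 191] [161 161 145] [202 186 172]
-92.0 [224 209 192] [126 126 114] [202 186 172]
-89.0 [223 207 191] [96 95 86] [203 186 171]
-86.0 [145 133 122] [98 97 88] [202 184 170]
```

```bash
python3 - <<'E'
s=open('g.py').read()
s=s.replace("S=slice(60,240)","S=np.r_[60:125,195:240]").replace("(r[...,1]-r[...,0]>3)&(r[...,1]>95)","(r[...,1]-r[...,0]>-4)&(r[...,1]>140)")
s=s.replace("return r\n",'''
    d=frac((np.abs(r[...,0]-r[...,1])<12)&(r[...,0]<100));print("   dark",runs(d,.5,4))
    return r
''')
open('g.py','w').write(s)
E
python3 g.py g0.png
python3 -m creep '[{"delta_pos":[-10.4,0,20.3],"rot":[0,0,0],"jaw":10},{"delta_pos":[-3.6,0,22.6],"rot":[0,0,0],"jaw":10},{"delta_pos":[3.6,0,22.6],"rot":[0,0,0],"jaw":10},{"delta_pos":[10.4,0,20.3],"rot":[0,0,0],"jaw":10},{"delta_pos":[16.1,0,16.1],"rot":[0,0,0],"jaw":10},{"delta_pos":[0,0,0],"rot":[0,0,0],"jaw":10},{"delta_pos":[0,0,0],"rot":[0,0,0],"jaw":10},{"delta_pos":[0,0,0],"rot":[0,0,0],"jaw":10},{"delta_pos":[0,0,0],"rot":[0,0,0],"jaw":10},{"delta_pos":[0,0,0],"rot":[0,0,0],"jaw":10}]'
python3 g.py g1.png
python3 - <<'E'
from g import *
c=arm.calibration("wrist")
r=gauge(cv2.imread("pics/g1.png")[...,::-1].copy(),c,"g1")
for row in range(0,200,4): print(-185+row/4,r[row,100],r[row,160],r[row,220])
E
```

```text
21.02 [ 626.2 -159.6  110.5] [[-0.34, 0.002, -0.94], [0.94, 0.001, -0.34], [0.0, -1.0, -0.002]] F [-0.1  1.2  7.4] T [ 0.9   0.35 -0.02] g 20.7 q [-0.    0.52 -0.09 -0.   -0.96  0.35]
rad 74.15178625037743 psi -146.05663180189057 Frad -0.802709882004411 Ftan [np.float64(0.9)]
 orange [(np.float64(-152.0), np.float64(-145.5))] green [(np.float64(-124.0), np.float64(-122.5)), (np.float64(-120.5), np.float64(-101.25))]
   dark [(np.float64(-137.75), np.float64(-136.25)), (np.float64(-57.75), np.float64(-55.0))]
clock: 21.9
position: [527.3, -177.1, 110.4]
ee_rot: [0.406, 0.58, -0.579, -0.405]
contact_force: [-1.4, -0.3, 9.7]
gripper_width: 20.9
21.9 [ 527.3 -177.1  110.4] [[-0.343, 0.002, -0.939], [0.939, -0.001, -0.343], [-0.002, -1.0, -0.002]] F [-1.4 -0.3  9.7] T [ 0.38 -0.11 -0.01] g 20.9 q [-0.03  0.39 -0.33  0.   -0.86  0.38]
rad 72.43473396308679 psi 127.46443543711797 Frad 1.0426802127671362 Ftan [np.float64(-1.0)]
 orange [] green [(np.float64(-128.0), np.float64(-108.25))]
   dark [(np.float64(-145.75), np.float64(-141.75)), (np.float64(-140.5), np.float64(-139.5))]
g1 orange 
[... 1243 characters left out ...]
16 114 111] [115 112 106]
-150.0 [121 117 111] [118 117 111] [115 112 107]
-149.0 [123 121 115] [122 120 113] [117 117 111]
-148.0 [123 123 116] [121 118 112] [117 116 108]
-147.0 [125 123 117] [122 120 113] [120 118 110]
-146.0 [111 108 101] [109 107 101] [105 102  96]
-145.0 [55 54 50] [55 52 49] [50 48 46]
-144.0 [54 52 50] [53 50 48] [46 44 42]
-143.0 [54 53 49] [51 51 48] [53 49 47]
-142.0 [57 55 52] [53 51 48] [184 167 155]
-141.0 [55 53 51] [51 50 47] [158 145 135]
-140.0 [61 58 54] [55 54 50] [170 156 145]
-139.0 [59 57 54] [55 53 49] [232 219 204]
-138.0 [60 57 53] [57 55 51] [148 136 126]
-137.0 [128 118 111] [120 110 101] [233 222 206]
-136.0 [85 84 78] [148 136 126] [227 213 197]
```

```bash

python3 -m creep '[{"delta_pos":[0,0,0],"rot":[0,0,0],"jaw":10},{"delta_pos":[0,0,0],"rot":[0,0,0],"jaw":10},{"delta_pos":[0,0,0],"rot":[0,0,0],"jaw":10},{"delta_pos":[0,0,0],"rot":[0,0,0],"jaw":10},{"delta_pos":[0,0,0],"rot":[0,0,0],"jaw":10},{"delta_pos":[0,0,0],"rot":[0,0,0],"jaw":10},{"delta_pos":[0,0,0],"rot":[0,0,0],"jaw":10},{"delta_pos":[0,0,0],"rot":[0,0,0],"jaw":10},{"delta_pos":[9.8,0,6],"rot":[0,0,0],"jaw":10},{"delta_pos":[10.6,0,4.4],"rot":[0,0,0],"jaw":10}]' >/dev/null
python3 g.py g2.png
python3 -m creep '[{"delta_pos":[0,0,0],"rot":[0,0,0],"jaw":10},{"delta_pos":[0,0,0],"rot":[0,0,0],"jaw":10},{"delta_pos":[0,0,0],"rot":[0,0,0],"jaw":10},{"delta_pos":[0,0,0],"rot":[0,0,0],"jaw":10},{"delta_pos":[0,0,0],"rot":[0,0,0],"jaw":10},{"delta_pos":[0,0,0],"rot":[0,0,0],"jaw":10},{"delta_pos":[0,0,0],"rot":[0,0,0],"jaw":10},{"delta_pos":[0,0,0],"rot":[0,0,0],"jaw":10},{"delta_pos":[11.1,0,2.7],"rot":[0,0,0],"jaw":10},{"delta_pos":[11.4,0,0.9],"rot":[0,0,0],"jaw":10}]' >/dev/null
python3 g.py g3.png
python3 -m creep '[{"delta_pos":[0,0,0],"rot":[0,0,0],"jaw":10},{"delta_pos":[0,0,0],"rot":[0,0,0],"jaw":10},{"delta_pos":[0,0,0],"rot":[0,0,0],"jaw":10},{"delta_pos":[0,0,0],"rot":[0,0,0],"jaw":10},{"delta_pos":[0,0,0],"rot":[0,0,0],"jaw":10},{"delta_pos":[0,0,0],"rot":[0,0,0],"jaw":10},{"delta_pos":[0,0,0],"rot":[0,0,0],"jaw":10},{"delta_pos":[0,0,0],"rot":[0,0,0],"jaw":10},{"delta_pos":[11.4,0,-0.9],"rot":[0,0,0],"jaw":10},{"delta_pos":[11.1,0,-2.7],"rot":[0,0,0],"jaw":10}]' >/dev/null
python3 g.py g4.png
```

```text
22.78 [ 511.7 -162.9  110.6] [[-0.342, 0.005, -0.94], [0.94, -0.003, -0.342], [-0.005, -1.0, -0.003]] F [ 0.9 -4.5  9. ] T [-1.47 -0.91 -0.  ] g 20.7 q [-0.    0.36 -0.38  0.   -0.83  0.35]
rad 72.02542110102318 psi 110.66915296450799 Frad 2.259908449265965 Ftan [np.float64(4.0)]
 orange [] green [(np.float64(-128.0), np.float64(-108.5))]
   dark [(np.float64(-107.5), np.float64(-105.25))]
23.67 [ 499.7 -143.   110.6] [[-0.342, 0.003, -0.94], [0.94, -0.003, -0.342], [-0.004, -1.0, -0.002]] F [-0.6 -7.1 10.5] T [-1.66 -0.52  0.  ] g 20.7 q [ 0.04  0.33 -0.42  0.   -0.82  0.31]
rad 71.84427164132065 psi 92.11383363610827 Frad 3.195534785771592 Ftan [np.float64(6.3)]
 orange [] green []
   dark [(np.float64(-108.75), np.float64(-103.25)), (np.float64(-100.25), np.float64(-97.5))]
24.55 [ 494.5 -120.6  110.6] [[-0.342, 0.001, -0.94], [0.94, -0.003, -0.342], [-0.003, -1.0, 0.0]] F [-2.6 -6.3 12.6] T [-1.84 -0.06 -0.05] g 20.6 q [ 0.08  0.32 -0.44  0.   -0.81  0.26]
rad 71.90764269631455 psi 73.63460705492685 Frad 2.9849593296503887 Ftan [np.float64(6.1)]
 orange [] green []
   dark []
```

```bash

python3 -m creep '[{"delta_pos":[0,0,0],"rot":[0,0,0],"jaw":10},{"delta_pos":[0,0,0],"rot":[0,0,0],"jaw":10},{"delta_pos":[0,0,0],"rot":[0,0,0],"jaw":10},{"delta_pos":[0,0,0],"rot":[0,0,0],"jaw":10},{"delta_pos":[0,0,0],"rot":[0,0,0],"jaw":10},{"delta_pos":[0,0,0],"rot":[0,0,0],"jaw":10},{"delta_pos":[0,0,0],"rot":[0,0,0],"jaw":10},{"delta_pos":[0,0,0],"rot":[0,0,0],"jaw":10},{"delta_pos":[10.6,0,-4.4],"rot":[0,0,0],"jaw":10},{"delta_pos":[9.8,0,-6],"rot":[0,0,0],"jaw":10}]' >/dev/null
python3 w.py
python3 -m creep '[{"delta_pos":[0,0,0],"rot":[0,0,0],"jaw":10},{"delta_pos":[0,0,0],"rot":[0,0,0],"jaw":10},{"delta_pos":[0,0,0],"rot":[0,0,0],"jaw":10},{"delta_pos":[0,0,0],"rot":[0,0,0],"jaw":10},{"delta_pos":[0,0,0],"rot":[0,0,0],"jaw":10},{"delta_pos":[0,0,0],"rot":[0,0,0],"jaw":10},{"delta_pos":[0,0,0],"rot":[0,0,0],"jaw":10},{"delta_pos":[0,0,0],"rot":[0,0,0],"jaw":10},{"delta_pos":[8.7,0,-7.4],"rot":[0,0,0],"jaw":10},{"delta_pos":[7.4,0,-8.7],"rot":[0,0,0],"jaw":10}]' >/dev/null
python3 w.py
```

```text
25.43 [496.3 -97.8 110.4] [[-0.342, -0.002, -0.94], [0.94, -0.003, -0.342], [-0.002, -1.0, 0.003]] F [-4.1 -7.3 12.5] T [-2.13  0.37 -0.02] g 20.8 q [ 0.13  0.31 -0.45  0.   -0.81  0.22]
rad 72.36173208549049 psi 55.42807783009809 Frad 2.1488534508733803 Ftan(ccw) 8.136285374282064
26.27 [504.6 -77.2 110.2] [[-0.342, -0.005, -0.94], [0.94, -0.004, -0.342], [-0.002, -1.0, 0.006]] F [-6.4 -6.5 14.1] T [-2.13  1.15 -0.03] g 20.6 q [ 0.17  0.32 -0.43  0.   -0.82  0.18]
rad 72.8660490577137 psi 37.87116489062063 Frad 1.9648759919686827 Ftan(ccw) 8.91254045514748
```

```bash

python3 -m creep '[{"delta_pos":[0,0,0],"rot":[0,0,0],"jaw":50},{"delta_pos":[0,0,0],"rot":[0,0,0],"jaw":50},{"delta_pos":[0,0,0],"rot":[0,0,0],"jaw":50},{"delta_pos":[0,-3,0],"rot":[0,0,0],"jaw":50},{"delta_pos":[0,-8,0],"rot":[0,0,0],"jaw":50},{"delta_pos":[0,-14,0],"rot":[0,0,0],"jaw":50},{"delta_pos":[0,-16,0],"rot":[0,0,0],"jaw":50},{"delta_pos":[0,-16,0],"rot":[0,0,0],"jaw":50},{"delta_pos":[0,-10,0],"rot":[0,0,0],"jaw":50},{"delta_pos":[0,-5,0],"rot":[0,0,0],"jaw":50}]'
python3 w.py
python3 -m creep '[{"delta_pos":[-12,0,1.6],"rot":[0,0,0],"jaw":50},{"delta_pos":[-22,0,1.6],"rot":[0,0,0],"jaw":50},{"delta_pos":[-26,0,1.6],"rot":[0,0,0],"jaw":50},{"delta_pos":[-26,0,1.6],"rot":[0,0,0],"jaw":50},{"delta_pos":[-26,0,1.6],"rot":[0,0,0],"jaw":50},{"delta_pos":[-26,0,1.6],"rot":[0,0,0],"jaw":50},{"delta_pos":[-20,0,1.6],"rot":[0,0,0],"jaw":50},{"delta_pos":[-12,0,1.6],"rot":[0,0,0],"jaw":50},{"delta_pos":[0,0,1.6],"rot":[0,0,0],"jaw":50},{"delta_pos":[0,0,1.1],"rot":[0,0,0],"jaw":50}]'
python3 - <<'E'
from h import *
for i in range(6): arm.get_image("wrist")
st();c=arm.calibration("wrist");im=arm.get_image("wrist");save("f1.png",im)
for n in("w4","f1"):
    a=cv2.imread(f"pics/{n}.png")[...,::-1].astype(int)
    for (c0,c1) in((165,178),(192,208),(236,250),(262,276)):
        p=a[:, c0:c1].mean(1)
        d=np.abs(np.diff(a[:230,c0:c1].mean((1,2))));pk=[i for i in range(60,229) if d[i]>7 and d[i]==d[max(0,i-2):i+3].max()]
        print(n,c0,[(i,tuple(np.int32(p[i-3])),tuple(np.int32(p[i+4]))) for i in pk])
E
```

```text
clock: 27.1
position: [506.5, -75.3, 183.0]
ee_rot: [0.406, 0.58, -0.579, -0.405]
contact_force: [-0.0, 0.0, 0.0]
gripper_width: 49.9
27.1 [506.5 -75.3 183. ] [[-0.342, 0.003, -0.94], [0.94, 0.0, -0.342], [-0.001, -1.0, -0.003]] F [-0.  0.  0.] T [-0.01 -0.01  0.  ] g 49.9 q [ 0.17  0.24 -0.34  0.   -0.99  0.18]
rad 72.33244005966519 psi 35.737499522491646 Frad 0.01875721970892837 Ftan(ccw) 0.0029777459625585714
clock: 27.93
position: [548.5, -240.7, 179.9]
ee_rot: [-0.405, -0.579, 0.579, 0.407]
contact_force: [-0.1, 0.2, 0.4]
gripper_width: 50.2
28.23 [ 549.3 -239.5  181.3] [[-0.343, 0.0, -0.939], [0.939, 0.0, -0.343], [-0.0, -1.0, -0.0]] F [-0.3 -0.7  0.4] T [ 0.01  0.   -0.02] g 50.2 q [-0.14  0.38 -0.13 -0.   -1.06  0.49]
w4 165 [(135, (np.int32(180), np.int32(180), np.int32(161)), (np.int32(176), np.int32(108), np.int32(57))), (149, (np.int32(207), np.int32(124), np.int32(64)), (np.int32(129), np.int32(124), np.int32(115))), (164, (np.int32(124), np.int32(119), np.int32(111)), (np.int32(199), np.int32(182), np.int32(166))), (167, (np.int32(117), np.int32(112), np.int32(103)), (n
[... 8051 characters left out ...]
)), (155, (np.int32(198), np.int32(118), np.int32(57)), (np.int32(118), np.int32(115), np.int32(108))), (169, (np.int32(111), np.int32(107), np.int32(99)), (np.int32(137), np.int32(124), np.int32(114))), (172, (np.int32(110), np.int32(105), np.int32(98)), (np.int32(136), np.int32(123), np.int32(114))), (182, (np.int32(150), np.int32(138), np.int32(126)), (np.int32(111), np.int32(105), np.int32(95))), (185, (np.int32(120), np.int32(110), np.int32(101)), (np.int32(89), np.int32(88), np.int32(79))), (191, (np.int32(88), np.int32(87), np.int32(78)), (np.int32(143), np.int32(145), np.int32(129))), (226, (np.int32(139), np.int32(139), np.int32(126)), (np.int32(212), np.int32(194), np.int32(179)))]
```

```bash
cat > sp.py <<'E'
import cv2,numpy as np,sys
def m(n):
    a=cv2.imread(f"pics/{n}.png").astype(float);o=[]
    for c0,c1 in((190,210),(236,250)):
        s=a[...,2]-a[...,0];p=s[:,c0:c1].mean(1);k=[i for i in range(140,170) if p[i]>75>=p[i+1]][0];b=k+(p[k]-75)/(p[k]-p[k+1])
        q=a[:,c0:c1].mean((1,2));j=[i for i in range(182,205) if q[i]<125<=q[i+1]][0];e=j+(125-q[j])/(q[j+1]-q[j]);o.append((b,e,e-b))
    return np.round(o,2)
for n in sys.argv[1:]: print(n,m(n).tolist())
E
python3 sp.py w4 f1
python3 -m creep '[{"delta_pos":[12,0,-1.6],"rot":[0,0,0],"jaw":50},{"delta_pos":[22,0,-1.6],"rot":[0,0,0],"jaw":50},{"delta_pos":[26,0,-1.6],"rot":[0,0,0],"jaw":50},{"delta_pos":[26,0,-1.6],"rot":[0,0,0],"jaw":50},{"delta_pos":[26,0,-1.6],"rot":[0,0,0],"jaw":50},{"delta_pos":[26,0,-1.6],"rot":[0,0,0],"jaw":50},{"delta_pos":[20,0,-1.6],"rot":[0,0,0],"jaw":50},{"delta_pos":[12,0,-1.6],"rot":[0,0,0],"jaw":50},{"delta_pos":[0,0,-1.6],"rot":[0,0,0],"jaw":50},{"delta_pos":[0,0,-1.1],"rot":[0,0,0],"jaw":50}]'
python3 -m creep '[{"delta_pos":[0,4,0],"rot":[0,0,0],"jaw":50},{"delta_pos":[0,10,0],"rot":[0,0,0],"jaw":50},{"delta_pos":[0,14,0],"rot":[0,0,0],"jaw":50},{"delta_pos":[0,16,0],"rot":[0,0,0],"jaw":50},{"delta_pos":[0,14,0],"rot":[0,0,0],"jaw":50},{"delta_pos":[0,9,0],"rot":[0,0,0],"jaw":50},{"delta_pos":[0,5,0],"rot":[0,0,0],"jaw":50},{"delta_pos":[0,0,0],"rot":[0,0,0],"jaw":50},{"delta_pos":[0,0,0],"rot":[0,0,0],"jaw":10},{"delta_pos":[0,0,0],"rot":[0,0,0],"jaw":10}]'
python3 -m creep '[{"delta_pos":[0,0,0],"rot":[0,0,0],"jaw":10},{"delta_pos":[0,0,0],"rot":[0,0,0],"jaw":10},{"delta_pos":[0,0,0],"rot":[0,0,0],"jaw":10},{"delta_pos":[0,0,0],"rot":[0,0,0],"jaw":10},{"delta_pos":[0,0,0],"rot":[0,0,0],"jaw":10},{"delta_pos":[0,0,0],"rot":[0,0,0],"jaw":10},{"delta_pos":[0,0,0],"rot":[0,0,0],"jaw":10},{"delta_pos":[0,0,0],"rot":[0,0,0],"jaw":10},{"delta_pos":[0,0,0],"rot":[0,0,0],"jaw":10},{"delta_pos":[0,0,0],"rot":[0,0,0],"jaw":10}]'
python3 w.py
```

```text
w4 [[150.24, 192.87, 42.62], [150.25, 192.91, 42.66]]
f1 [[156.29, 190.78, 34.49], [156.39, 190.92, 34.53]]
clock: 29.12
position: [506.0, -74.6, 181.4]
ee_rot: [0.405, 0.58, -0.579, -0.405]
contact_force: [0.5, 0.3, 0.7]
gripper_width: 49.8
clock: 29.95
position: [505.6, -75.6, 109.5]
ee_rot: [-0.406, -0.579, 0.579, 0.406]
contact_force: [-7.3, -2.5, 5.3]
gripper_width: 26.8
clock: 30.78
position: [504.1, -75.9, 109.9]
ee_rot: [-0.405, -0.578, 0.58, 0.406]
contact_force: [-5.3, -2.2, 4.4]
gripper_width: 20.6
30.78 [504.1 -75.9 109.9] [[-0.342, -0.003, -0.94], [0.94, -0.001, -0.342], [0.0, -1.0, 0.003]] F [-5.3 -2.2  4.4] T [-0.59  1.26 -0.05] g 20.6 q [ 0.17  0.32 -0.44  0.   -0.82  0.18]
rad 73.98943872401951 psi 37.22634681291498 Frad 3.2361473396594245 Ftan(ccw) 4.683228413103196
```

```bash

python3 -m creep '[{"delta_pos":[6,0,-9.8],"rot":[0,0,0],"jaw":10},{"delta_pos":[3.3,0,-7.6],"rot":[0,0,0],"jaw":10},{"delta_pos":[2.5,0,-7.9],"rot":[0,0,0],"jaw":10},{"delta_pos":[0,0,0],"rot":[0,0,0],"jaw":10},{"delta_pos":[0,0,0],"rot":[0,0,0],"jaw":10},{"delta_pos":[0,0,0],"rot":[0,0,0],"jaw":10},{"delta_pos":[0,0,0],"rot":[0,0,0],"jaw":10},{"delta_pos":[0,0,0],"rot":[0,0,0],"jaw":10},{"delta_pos":[0,0,0],"rot":[0,0,0],"jaw":10},{"delta_pos":[0,0,0],"rot":[0,0,0],"jaw":10}]'
python3 w.py
python3 -m creep '[{"delta_pos":[0,0,0],"rot":[0,0,0],"jaw":50},{"delta_pos":[0,0,0],"rot":[0,0,0],"jaw":50},{"delta_pos":[0,0,0],"rot":[0,0,0],"jaw":50},{"delta_pos":[0,-3,0],"rot":[0,0,0],"jaw":50},{"delta_pos":[0,-8,0],"rot":[0,0,0],"jaw":50},{"delta_pos":[0,-14,0],"rot":[0,0,0],"jaw":50},{"delta_pos":[0,-16,0],"rot":[0,0,0],"jaw":50},{"delta_pos":[0,-16,0],"rot":[0,0,0],"jaw":50},{"delta_pos":[0,-10,0],"rot":[0,0,0],"jaw":50},{"delta_pos":[0,-5,0],"rot":[0,0,0],"jaw":50}]'
python3 -m creep '[{"delta_pos":[-16,0,2.5],"rot":[0,0,0],"jaw":50},{"delta_pos":[-25,0,5],"rot":[0,0,0],"jaw":50},{"delta_pos":[-27,0,5],"rot":[0,0,0],"jaw":50},{"delta_pos":[-27,0,5],"rot":[0,0,0],"jaw":50},{"delta_pos":[-27,0,5],"rot":[0,0,0],"jaw":50},{"delta_pos":[-27,0,5],"rot":[0,0,0],"jaw":50},{"delta_pos":[-22,0,5],"rot":[0,0,0],"jaw":50},{"delta_pos":[-13,0,5],"rot":[0,0,0],"jaw":50},{"delta_pos":[0,0,3.3],"rot":[0,0,0],"jaw":50},{"delta_pos":[0,0,0],"rot":[0,0,0],"jaw":50}]'
python3 - <<'E'
from h import *
for i in range(6): arm.get_image("wrist")
st();save("f2.png",arm.get_image("wrist"))
for n,z in(("crank_hub",142),("crank_grip",128),("work_block",93)):
  for k in arm.find_in("wrist",n)[:1]: print(n,round(k["p"],2),np.round(k["location"]),np.round(pix2z("wrist",k["location"],z)))
E
python3 sp.py w4 f1 f2
```

```text
clock: 31.62
position: [521.7, -56.1, 109.6]
ee_rot: [-0.404, -0.577, 0.581, 0.408]
contact_force: [-8.6, -0.1, 6.5]
gripper_width: 21.0
31.62 [521.7 -56.1 109.6] [[-0.341, -0.008, -0.94], [0.94, -0.001, -0.341], [0.002, -1.0, 0.008]] F [-8.6 -0.1  6.5] T [ 0.04  2.51 -0.01] g 21.0 q [ 0.2   0.34 -0.4  -0.   -0.84  0.15]
rad 74.69104686676312 psi 16.698844543431363 Frad 4.991586739780162 Ftan(ccw) 6.9446920633897005
clock: 32.45
position: [526.6, -55.4, 183.2]
ee_rot: [0.407, 0.58, -0.578, -0.404]
contact_force: [-0.3, -0.2, -0.4]
gripper_width: 49.7
clock: 33.28
position: [549.1, -242.6, 180.4]
ee_rot: [-0.405, -0.579, 0.579, 0.407]
contact_force: [-0.4, 0.0, 0.2]
gripper_width: 49.6
33.58 [ 550.2 -241.4  181.3] [[-0.343, 0.0, -0.939], [0.939, 0.0, -0.343], [-0.0, -1.0, -0.0]] F [-0.8  0.2 -0.6] T [-0.01 -0.01  0.  ] g 49.9 q [-0.14  0.38 -0.13 -0.   -1.06  0.49]
crank_hub 0.76 [241. 409.] [ 563. -162.  142.]
crank_grip 0.6 [242. 412.] [ 561. -150.  128.]
work_block 0.72 [227. 121.] [ 619. -291.   93.]
w4 [[150.24, 192.87, 42.62], [150.25, 192.91, 42.66]]
f1 [[156.29, 190.78, 34.49], [156.39, 190.92, 34.53]]
f2 [[159.99, 191.51, 31.52], [160.09, 191.67, 31.59]]
```

```bash
python3 - <<'E'
from h import *
save("top2.png",arm.get_image("top"));save("scene2.png",arm.get_image("scene"))
for n in("top","scene"):
    a,b=[cv2.imread(f"pics/{n}{k}.png").astype(int) for k in("","2")]
    d=(np.abs(a-b).max(2)>40)
    for w,(r,c) in {"mallet/spanner":(slice(285,345),slice(175,262)),}.items() if n=="top" else {"mallet/spanner/roll":(slice(235,300),slice(150,235)),"roll":(slice(238,272),slice(350,385))}.items(): print(n,w,"changed",d[r,c].mean())
st();arm.job_done()
E
```

```text
top mallet/spanner changed 0.0
scene mallet/spanner/roll changed 0.0018099547511312218
scene roll changed 0.034453781512605045
33.88 [ 550.1 -242.2  181.1] [[-0.342, 0.0, -0.94], [0.94, -0.0, -0.342], [-0.0, -1.0, -0.0]] F [-0.3  0.   0.2] T [ 0.01  0.07 -0.03] g 50.1 q [-0.15  0.38 -0.13  0.   -1.06  0.49]
the job is handed in; nothing more can be done
```

The crank is on the shaft and the vise holds the block at about 37–41 N. I handed the job in at 33.9 s, with the gripper open and clear of everything.

- **Fit:** The crank slid down the shaft with no vertical push-back until it met the collar at the expected height. The final press there was gentle, about 6 N. I did not measure its height again after winding; I only know I pressed it lightly down whenever I held the grip.
- **Winding:** I wound about 2.3 turns clockwise by the grip. My first estimate of the turning centre was a few mm off, which loaded the grip sideways with about 19 N and upwards with about 21 N. I corrected the centre, and the sideways load stayed under about 7 N after that.
- **Clamping force:** I released the crank at about 27 N to look, then regripped and wound 20° more.
    - **Camera:** the springs were compressed about 6.2 mm, which is 37 N.
    - **Winding angle:** adding the last 20° gives about 38 N. Scaling the picture by that same step gives about 41 N.
    - **Grip force:** the push while winding was noisy, and before the pause it suggested somewhat more than the camera did. I trusted the camera.
- **Other things on the bench:** Before-and-after pictures showed no change around the mallet and spanner. About 3% of the pixels around the abrasive roll differed. The arm never went near it, so I take that to be shadow, but I did not check further.

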